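Tighten the analyser's drain union between its guard cheeks

TASK

Take the ring spanner from the rubber mat, put it over the hexagon nut on the analyser's service ledge, and tighten the nut (clockwise from above) until it bears firmly against its stop; the guard cheeks leave room only for a short swing, so lift the spanner off and reseat it for each stroke. Turn the nut with the spanner only, without forcing it against the nut or the cheeks, then lay the spanner gently back flat on the mat, letting go only once it rests there. Leave the jars, the pen cup and the carton where they are.

Things in the scene. Friction and masses are not known exactly. Their poses are not given: they have to be found in the camera images.
- analyser: fixed bench analyser, up to 0.25 rad askew. Origin on the counter under the nut's axis; x runs from the nut away from the robot to the white housing (220 mm wide, 100 mm high, x 55 to 255 mm). Its grey service ledge (x -90 to 60, y -85 to 85 mm, 40 mm high) carries a round collar (68 mm across, top 48 mm above the counter) on which the nut sits
- nut_base (a point): brass hexagon nut, 36 mm across flats, 18 mm tall, then a 4.5 mm conical lead-in (36 narrowing to 28 mm) and a 20 mm round black stub (tip 34 mm above the nut's underside). Origin on its vertical axis at its underside, 48 mm above the counter; x is square to a flat, so it looks the same every 60 degrees. It resists turning by about 0.4 N m
- nut (a joint): turn of the nut in rad, growing clockwise seen from above (tightening); 2.2 at the firm stop. It starts between 0.2 and 0.8, so about 80 to 115 degrees remain. It does not turn back by itself. At the stop the resisting moment rises from 0.4 N m; 0.8 to 1 N m makes it firm, 1.5 N m is too much
- nut_top (a point): centre of the top of the hexagon, 18 mm above its underside, where the lead-in cone begins; axes as the nut's
- spanner: loose steel ring spanner, 0.18 to 0.33 kg, 245 mm long. Origin: ring's centre at its underside; z up, handle along -x. Handle 16 mm wide, 18 mm tall, from 38 to 208 mm from the ring's centre, its centre line 27 mm above the underside. A round foot (22 mm across) under the handle's end, at 205 mm, reaches down to the ring's underside level, so it lies level on ring and foot
- handle (a point): point on the handle's centre line, 145 mm from the ring's centre, 27 mm above the spanner's underside: a good place to grip, outside the cheeks
- mat: fixed black rubber mat, 300 by 130 mm (long along its x), 4 mm thick, origin under its centre on the counter. The spanner starts on it, lying along it, ring away from the robot, and belongs back on it. The mat is on the robot's left or right.
- jar: bystander: loose jar with yellow cap, 48 mm across, 55 mm tall, in the cardboard tray across from the mat; origin at the underside
- jar_b: bystander: second such jar in the tray
- pen_cup: bystander: paper cup with pens, 72 mm across, 135 mm tall over the pens; origin at the underside
- carton: bystander: brown carton, 50 by 90 by 50 mm; origin at the underside
- cheek_left (a point): top centre of the left guard cheek (analyser's +y side): grey upright plate 8 mm thick, 46 mm long, 47 to 93 mm from the nut's axis, top 100 mm above the counter. With the spanner on the nut, its handle meets a cheek when it points 38 degrees to either side of the analyser's -x axis (towards the robot)
- cheek_right (a point): top centre of the like cheek on the analyser's -y side
- ring (a point): same point as the spanner's origin. The ring is 16 mm tall, 54 mm across outside, its hexagonal hole 38 mm across flats (flats square to the spanner's x): 1 mm clear of the nut all round, about 6 degrees of free play either way. Fully seated, the underside rests on the collar, 48 mm above the counter; 23 mm higher it is clear of hexagon and cone
Mind the look-alikes: they are no part of the job. Several things have the shape of the spanner; the one meant has the colours described above.

How it is judged:
On the way, in this order (a step that is already met when the one before it is completed fails the run):
1. the spanner's ring is seated over the nut (horizontal distance between spanner and nut_base below 0.005 m and z of spanner in the frame of nut_base below 0.008 m), for 0.1 s.
2. the nut has come firmly against its stop, turned by the seated spanner (value of joint nut above 2.16 rad and horizontal distance between spanner and nut_base below 0.006 m and z of spanner in the frame of nut_base below 0.014 m and contact force between spanner and analyser above 35 N), for 0.05 s.
3. the spanner is set down on the mat while the fingers still hold it (z of spanner in the frame of mat below 0.015 m and contact force between the fingers and spanner above 1 N and x of spanner in the frame of mat between -0.15 and 0.15 m and y of spanner in the frame of mat between -0.065 and 0.065 m), for 0.05 s.
At the end, for the whole second after the job is handed in: the nut is within 0.04 rad of its stop (joint above 2.16), and the spanner lies flat (within 0.06 rad) and still on the mat, with the ring's centre and the handle point both over the mat (value of joint nut above 2.16 rad and z of spanner in the frame of mat below 0.008 m and x of spanner in the frame of mat between -0.15 and 0.15 m and y of spanner in the frame of mat between -0.065 and 0.065 m and x of handle in the frame of mat between -0.15 and 0.15 m and y of handle in the frame of mat between -0.065 and 0.065 m and angle between spanner's own z axis and vertical below 0.06 rad and linear speed of spanner below 0.02 m/s); the robot touches nothing.
It fails at once if the spanner was forced on the nut or against the analyser (contact above 150 N) (contact force between spanner and analyser above 150 N).
It fails at once if the fingers touched the nut (contact force between the fingers and nut above 1 N).
It fails at once if the spanner was dropped or slammed on the mat (above 100 N) (contact force between spanner and mat above 100 N).
It fails at once if a jar, the pen cup or the carton was moved (by more than 20 mm) (distance of any of jar, jar_b, pen_cup, carton from where it was at the start of the episode above 0.02 m).
It also fails if it takes over 72 s, if anything falls off the work surface, if the arm or the gripper's body presses on something with over 40 N, if the wrist force passes 120 N, or if a joint passes its speed limit or range.

ROBOT

A 6-joint arm with a two-finger parallel gripper is mounted at the origin on the work surface. World frame = base frame: x ahead of the robot, y to its left, z up, the work surface at z = 0. Lengths are in m, angles in rad, forces in N, time in s.
With the tool pointing down it reaches from about 0.3 to 0.875 m from the base axis. Payload 6.4 kg.
Tool frame: the origin (TCP) lies at the very end of the fingers, on their centre line; the grasp point (between the pads) lies 19 mm behind it; z points along the fingers, y is the line along which they close (so a half turn about z gives the same grasp; the last joint's range is limited). The gripper opens to 88 mm and grips with 3 to 60 N. Pads are 18 mm wide; open, the fingers measure 123 mm over their backs; the gripper's body (75 mm by 187 mm) begins 45 mm behind the grasp point.
Start: joints at [0.92, 0.181, 1.607, -0, 1.354, -0.206], TCP at [0.247, 0.519, 0.239] pointing down, gripper open.
Joint ranges: [-2.99, 2.99], [-0.89, 2.07], [0.3, 2.58], [-1.14, 4.28], [0, 2.63], [-3.12, 3.12]. Speed limits (rad/s): [2.57, 2.57, 3.01, 3.14, 3.14, 3.14].

INTERFACE

Orientations are given as [roll, pitch, yaw] about the fixed x, y, z axes, in that order (R = Rz(yaw) Ry(pitch) Rx(roll)).
In Python, from station import * gives the robot as it stands. The module is installed in compiled form; this text tells all that it offers.
- The arm moves only by the tool step_arm, never from a script. Its argument "increments" is a list of rows, each an object with "jaw": the opening, from -1 (shut) to 1 (fully open); "delta_pos": the shift along the world's x, y, z scaled (see below), a list of three; "rotation": the turn, a rotation vector about the world's x, y, z scaled (see below), a list of three. A call has 1 to 5 rows; each row is the pose to reach, as a shift and turn from the pose commanded when the call began, turning the shorter way round; what a row does not reach only later rows make up. The controller multiplies each number of a shift by 80 mm and each number of a turn by pi rad. A row lasts 1/10 s, in which the tool goes at most 50 mm and 8.59 degrees, less where a joint would pass 70% of its speed; a pose out of reach is approached as far as the arm can. A call with a number of a shift or a turn outside -1 to 1 is refused whole. A call with a gripper value outside its range is refused whole. The fingers move at their own pace and stop on an object; "newtons" is the grip in N (left out, the last holds). Time passes only in rows, so rows that repeat a pose let the fingers close. It gives the time, the measured TCP pose, the force, the opening and the grip force at its end, in the units of the state.
- get_state(): the state, without advancing time (a new reading comes with each control period).
- snapshot(name): name is "scene" or "side" or "wrist"; returns the picture (400x640x3 uint8, red, green, blue); there is no depth.
- get_calibration(name): a dict with "fov_y" (degrees; the focal length in pixels is half the picture's height over the tangent of half this angle, whatever the lens; pixels are square), "cx", "cy" (the principal point, pixels), "distortion" ([k1, k2, p1, p2, k3] as OpenCV has them; the pictures are not rectified), "position" and "rotation" of the camera in the world. Camera axes: x right, y down, z forward; pixel columns grow to the right and rows downward; lengths in m; the calibration is good to about 2 mm. A picture is of the moment at which its call begins: read the wrist's pose just before it. get_calibration takes no time and is no camera call; for the wrist camera it gives the pose at the moment of the call.
- hand_in(): hands the job in; it is judged then, once.
The state is a dict: "t": time; "joints": joint angles; "qvel": joint speeds; "joint_torque": joint torques, N m; "tcp_pos": TCP position; "eef_rot": TCP orientation; "force": force on the tool from outside, world axes, zero at the start; "wrist_torque": the same for the moment, N m; "opening": finger opening in m; "gripper_force": force on a finger pad.
Only numpy, scipy, OpenCV 4.12 (cv2) and the standard library are available. Lean on these libraries where they do the work, as an engineer would, in place of code of your own. Each camera call takes 0.05 s, during which the arm holds its last target. There are 200 camera calls.

## Working session

There is one attempt and no reset: what is moved stays moved. The work goes in short steps, Python scripts to look and compute and a tool call to move; the robot and the scene stay as the last step left them, time stands still between calls to the robot, and variables do not carry over. Pictures are saved under pics/ and viewed, at most 10 in all, crops included, and the job is handed in when it is done.

Besides the shell and the picture viewer there is one more tool, called after "Emit:" as name(argument=value, ...), one argument or row to a line, values as JSON. step_arm: Moves the arm, as the interface text tells. Its arguments: {"type":"object","properties":{"increments":{"type":"array"},"newtons":{"type":"number"}},"required":["increments"]}

```bash
mkdir -p pics
cat > h.py <<'E'
from station import *
import numpy as np, cv2
def K(c):
    f=200/np.tan(np.radians(c["fov_y"])/2)
    return np.array([[f,0,c["cx"]],[0,f,c["cy"]],[0,0,1.]])
def rays(c,px):
    u=cv2.undistortPoints(np.array(px,float).reshape(-1,1,2),K(c),np.array(c["distortion"],float)).reshape(-1,2)
    return np.c_[u,np.ones(len(u))]@np.array(c["rotation"]).T
def plane(c,px,z):
    d=rays(c,px);p=np.array(c["position"]);return p+d*((z-p[2])/d[:,2])[:,None]
def proj(c,P):
    R=np.array(c["rotation"]);q=(np.array(P,float).reshape(-1,3)-c["position"])@R
    return cv2.projectPoints(q,np.zeros(3),np.zeros(3),K(c),np.array(c["distortion"],float))[0].reshape(-1,2)
def snap(n,f):
    c=get_calibration(n);im=snapshot(n);cv2.imwrite("pics/"+f+".png",im[:,:,::-1]);return c,im
E
python3 - <<'E'
from h import *
for n in("scene","side"):
    c,im=snap(n,n+"0");print(n,c)
print(get_state())
E
```

```text
scene {'fov_y': 46.1775717413701, 'cx': 323.99542072264825, 'cy': 208.9245921764689, 'distortion': array([0.00918119, 0.        , 0.        , 0.        , 0.        ]), 'position': array([ 0.86561823, -0.77839054,  0.86034214]), 'rotation': array([-2.30851074,  0.02233323,  0.44473007])}
side {'fov_y': 52.4801703973812, 'cx': 314.9514522989499, 'cy': 199.50697302017934, 'distortion': array([-0.05064616,  0.        ,  0.        ,  0.        ,  0.        ]), 'position': array([ 0.0024612 , -0.58800421,  1.04518192]), 'rotation': array([-2.46554966,  0.00545604, -0.69166955])}
{'t': 0.1, 'joints': array([ 9.19686155e-01,  1.81460353e-01,  1.60785485e+00, -1.24625410e-05,
        1.35381197e+00, -2.06319557e-01]), 'qvel': array([-0.00021896, -0.00100038, -0.0016059 , -0.00062254,  0.00013729,
       -0.00021085]), 'joint_torque': array([-1.06934673e-03, -4.34820986e+01, -3.42699015e+01,  7.03207590e-02,
        3.40386748e-02, -3.26600639e-05]), 'tcp_pos': array([0.24711616, 0.51867824, 0.23792952]), 'eef_rot': array([-3.14008819e+00, -3.02451498e-04,  2.69680450e+00]), 'force': array([-0.34109873,  0.15665938, -0.95913938]), 'wrist_torque': array([ 0.02038668,  0.03018937, -0.07661409]), 'gripper_force': 0.0, 'opening': 0.08773151200865086}
```

```bash
sed -i 's/^def K/from scipy.spatial.transform import Rotation as Ro\n_gc=get_calibration\ndef get_calibration(n):\n    c=dict(_gc(n));c["rotation"]=Ro.from_euler("xyz",c["rotation"]).as_matrix();return c\ndef K/' h.py; head -12 h.py; python3 -c "
from h import *
import cv2
c=get_calibration('wrist');print(c['position'],c['rotation'],c['fov_y'])"
```

```text
from station import *
import numpy as np, cv2
from scipy.spatial.transform import Rotation as Ro
_gc=get_calibration
def get_calibration(n):
    c=dict(_gc(n));c["rotation"]=Ro.from_euler("xyz",c["rotation"]).as_matrix();return c
def K(c):
    f=200/np.tan(np.radians(c["fov_y"])/2)
    return np.array([[f,0,c["cx"]],[0,f,c["cy"]],[0,0,1.]])
def rays(c,px):
    u=cv2.undistortPoints(np.array(px,float).reshape(-1,1,2),K(c),np.array(c["distortion"],float)).reshape(-1,2)
    return np.c_[u,np.ones(len(u))]@np.array(c["rotation"]).T
[0.17952232 0.55100142 0.38428039] [[ 0.43034345  0.86521215  0.25731779]
 [ 0.90266154 -0.41167168 -0.12541358]
 [-0.00257891  0.28624179 -0.95815395]] 67.45356107149354
```

View pics/scene0.png

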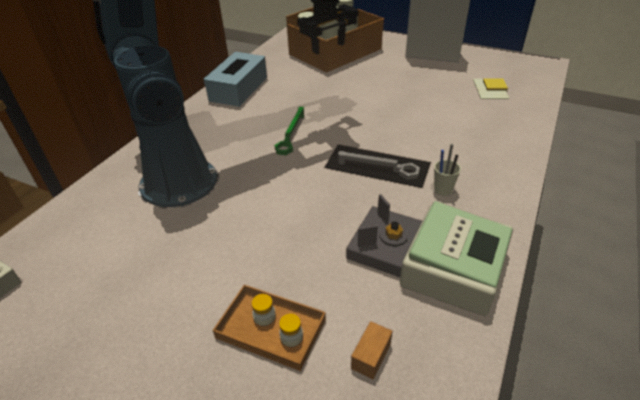

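View pics/side0.png

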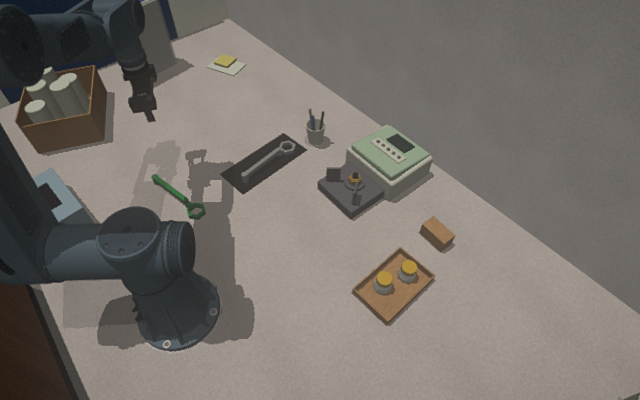

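Scene view: mat at (378,165), spanner ring (408,171), handle end (342,159), nut (395,230). Side view: ring (288,147), handle end (247,177), nut (354,179). The green spanner is a look-alike.

Run:
```python
from h import *
a,b=get_calibration("scene"),get_calibration("side")
np.set_printoptions(precision=4,suppress=True)
for n,p,q,z in [("ring",(408,171),(288,147),.02),("end",(342,159),(247,177),.04),("nut stub",(394,226),(355,174),.08),("mat c",(378,165),(264,163),.004),("cup",(446,190),(316,140),0),
 ("cheekL",(380,200),(333,168),.1),("cheekR",(366,229),(356,195),.1),("ledge front left",(380,212),(319,184),.04),("ledge fr right",(349,249),(352,208),.04)]:
    print(n,plane(a,[p],z)[0],plane(b,[q],z)[0])
```

```text
ring [0.6032 0.2957 0.02  ] [0.6032 0.2992 0.02  ]
end [0.4151 0.2473 0.04  ] [0.4    0.2558 0.04  ]
nut stub [0.6576 0.0027 0.08  ] [0.6579 0.0101 0.08  ]
mat c [0.5069 0.3081 0.004 ] [0.4979 0.3031 0.004 ]
cup [0.7217 0.2806 0.    ] [0.7182 0.279  0.    ]
cheekL [0.6017 0.0551 0.1   ] [0.6082 0.0614 0.1   ]
cheekR [ 0.6078 -0.0528  0.1   ] [ 0.5881 -0.0667  0.1   ]
ledge front left [0.5973 0.0769 0.04  ] [0.5642 0.0782 0.04  ]
ledge fr right [ 0.5757 -0.0747  0.04  ] [ 0.5796 -0.0639  0.04  ]
```

Emit:
step_arm(
  increments=[
    {"jaw":1,"delta_pos":[0.4,-0.45,0],"rotation":[0,0,0.04]},
    {"jaw":1,"delta_pos":[0.8,-0.9,0],"rotation":[0,0,0.08]},
    {"jaw":1,"delta_pos":[0.9,-1,0],"rotation":[0,0,0.11]},
  ],
)

```text
t: 0.4
tcp_pos: [0.3214, 0.4363, 0.2382]
eef_rot: [-3.14, 0.0, 3.045]
force: [0.5, 0.0, -0.2]
opening: 0.0882
gripper_force: 0.0
```

Emit:
step_arm(
  increments=[
    {"jaw":1,"delta_pos":[0.4,-0.5,0],"rotation":[0,0,0.04]},
    {"jaw":1,"delta_pos":[0.8,-1,0],"rotation":[0,0,0.07]},
    {"jaw":1,"delta_pos":[0.8,-1,0],"rotation":[0,0,0.1]},
  ],
)

```text
t: 0.7
tcp_pos: [0.3863, 0.3552, 0.2384]
eef_rot: [-3.14, 0.0, -2.928]
force: [-0.0, 1.1, 0.3]
opening: 0.088
gripper_force: 0.0
```

Emit:
step_arm(
  increments=[
    {"jaw":1,"delta_pos":[0.4,-0.5,0],"rotation":[0,0,0]},
    {"jaw":1,"delta_pos":[0.8,-1,0],"rotation":[0,0,0]},
    {"jaw":1,"delta_pos":[0.8,-1,0],"rotation":[0,0,0]},
    {"jaw":1,"delta_pos":[0.8,-1,0],"rotation":[0,0,0]},
  ],
)

```text
t: 1.1
tcp_pos: [0.4478, 0.2781, 0.2383]
eef_rot: [3.141, -0.001, -2.93]
force: [0.6, -0.2, 0.1]
opening: 0.0885
gripper_force: 0.0
```

Run:
```python
from h import *
s=get_state();print(s['t'],s['tcp_pos'],s['eef_rot'])
c,im=snap("wrist","w1")
```

```text
1.1 [0.44781298 0.27805294 0.23828636] [ 3.14139155e+00 -9.90406675e-04 -2.92978421e+00]
```

View pics/w1.png

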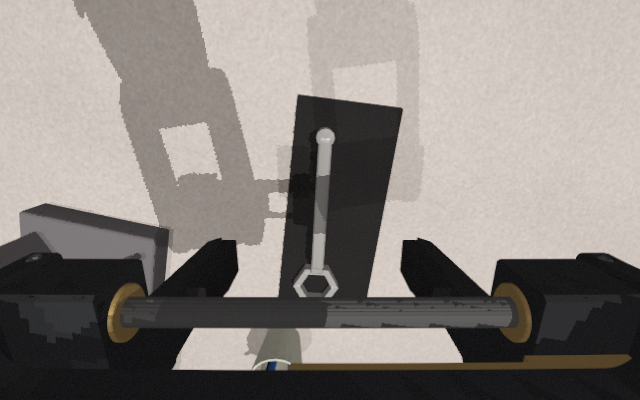

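Wrist view: handle foot end at (325,135), handle running down to (318,268), ring at (316,284), mat corners (298,95) and (402,108).

Run:
```python
from h import *
np.set_printoptions(precision=4,suppress=True)
c=get_calibration("wrist");print(c['position'])
im=cv2.imread("pics/w1.png")
hsv=cv2.cvtColor(im,cv2.COLOR_BGR2HSV)
g=im.astype(int).sum(2)/3
m=((g>85)).astype(np.uint8); roi=np.zeros_like(m); cv2.fillPoly(roi,[np.array([[304,105],[392,117],[366,294],[288,294]])],1)
m&=roi
ax=[]
for v in range(150,265,8):
    u=np.where(m[v])[0]
    if len(u): ax.append((u.min()/2+u.max()/2,v)); 
print(np.array(ax).T)
P=plane(c,ax,.04);d=np.polyfit(P[:,0],P[:,1],1);print(P[[0,-1]],"yaw",np.arctan(d[0]))
# hole centroid
print("ring",plane(c,[(316,284)],.02),"end",plane(c,[(325,130)],.04),"mat",plane(c,[(298,95),(402,108)],.004))
x=.462;print("y at",x,np.polyval(d,x))
```

```text
[0.374  0.2637 0.3847]
[[324.5 323.5 323.5 322.5 322.  321.5 321.  320.5 320.  319.5 319.  319.
  318.  318.  317. ]
 [150.  158.  166.  174.  182.  190.  198.  206.  214.  222.  230.  238.
  246.  254.  262. ]]
[[0.4128 0.2784 0.04  ]
 [0.5535 0.2999 0.04  ]] yaw 0.15538075352326547
ring [[0.5973 0.3077 0.02  ]] end [[0.391  0.2741 0.04  ]] mat [[0.3596 0.2346 0.004 ]
 [0.3474 0.3609 0.004 ]]
y at 0.462 0.2856709801922618
```

Emit:
step_arm(
  increments=[
    {"jaw":1,"delta_pos":[0.09,0.07,-0.5],"rotation":[0,0,-0.018]},
    {"jaw":1,"delta_pos":[0.09,0.07,-1],"rotation":[0,0,-0.018]},
    {"jaw":1,"delta_pos":[0.09,0.07,-1],"rotation":[0,0,-0.018]},
  ],
)

```text
t: 1.45
tcp_pos: [0.4496, 0.2847, 0.1533]
eef_rot: [-3.14, -0.011, -2.981]
force: [-1.2, -0.1, -0.7]
opening: 0.0883
gripper_force: 0.0
```

Emit:
step_arm(
  increments=[
    {"jaw":0.3,"delta_pos":[0,0,-0.4],"rotation":[0,0,0]},
    {"jaw":0.3,"delta_pos":[0,0,-0.8],"rotation":[0,0,0]},
    {"jaw":0.3,"delta_pos":[0,0,-0.9],"rotation":[0,0,0]},
    {"jaw":0.3,"delta_pos":[0,0,-0.9],"rotation":[0,0,0]},
  ],
)

```text
t: 1.85
tcp_pos: [0.4538, 0.2853, 0.0869]
eef_rot: [-3.141, -0.002, -2.982]
force: [-1.0, -1.0, -0.2]
opening: 0.0582
gripper_force: 0.0
```

Run:
```python
from h import *
np.set_printoptions(precision=4,suppress=True)
s=get_state();print(s['t'],s['tcp_pos'],s['eef_rot'])
c,im=snap("wrist","w2")
g=im.astype(int).sum(2)/3
for v in range(120,250,10):
    r=g[v,200:440]; u=np.where(r>85)[0]+200
    print(v,[ (k[0],k[-1]) for k in np.split(u,np.where(np.diff(u)>1)[0]+1) if len(k)>3])
```

```text
1.85 [0.4538 0.2853 0.0869] [-3.1414 -0.0017 -2.9819]
120 [(np.int64(200), np.int64(266))]
130 [(np.int64(200), np.int64(265)), (np.int64(308), np.int64(326))]
140 [(np.int64(200), np.int64(265)), (np.int64(301), np.int64(332))]
150 [(np.int64(200), np.int64(265)), (np.int64(301), np.int64(332)), (np.int64(435), np.int64(439))]
160 [(np.int64(200), np.int64(265)), (np.int64(305), np.int64(328)), (np.int64(433), np.int64(439))]
170 [(np.int64(200), np.int64(265)), (np.int64(305), np.int64(328)), (np.int64(432), np.int64(439))]
180 [(np.int64(200), np.int64(264)), (np.int64(305), np.int64(327)), (np.int64(430), np.int64(439))]
190 [(np.int64(200), np.int64(264)), (np.int64(305), np.int64(328)), (np.int64(428), np.int64(439))]
200 [(np.int64(200), np.int64(264)), (np.int64(305), np.int64(326)), (np.int64(426), np.int64(439))]
210 [(np.int64(200), np.int64(263)), (np.int64(306), np.int64(326)), (np.int64(425), np.int64(439))]
220 [(np.int64(200), np.int64(263)), (np.int64(306), np.int64(326)), (np.int64(423), np.int64(439))]
230 [(np.int64(200), np.int64(263)), (np.int64(306), np.int64(326)), (np.int64(421), np.int64(439))]
240 [(np.int64(200), np.int64(238)), (np.int64(305), np.int64(326)), (np.int64(419), np.int64(439))]
```

View pics/w2.png

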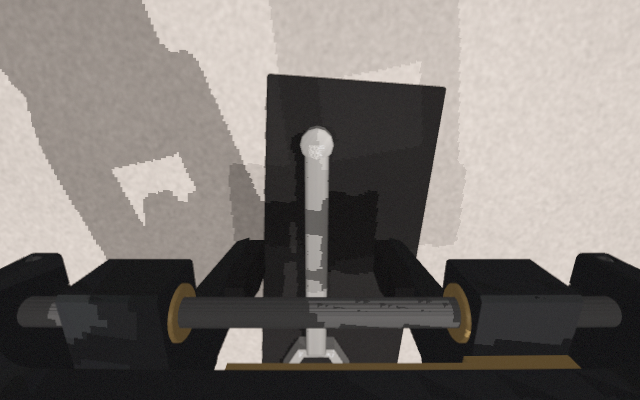

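The handle is centred between the fingers at column 316 and runs vertically, so I'm going down to grip.

Emit:
step_arm(
  increments=[
    {"jaw":0.3,"delta_pos":[0,0,-0.4],"rotation":[0,0,0]},
    {"jaw":0.3,"delta_pos":[0,0,-0.75],"rotation":[0,0,0]},
    {"jaw":0.3,"delta_pos":[0,0,-0.92],"rotation":[0,0,0]},
    {"jaw":0.3,"delta_pos":[0,0,-0.92],"rotation":[0,0,0]},
  ],
)

```text
t: 2.3
tcp_pos: [0.4542, 0.2847, 0.0129]
eef_rot: [-3.141, -0.001, -2.983]
force: [-0.6, -0.3, -0.6]
opening: 0.0573
gripper_force: 0.0
```

Emit:
step_arm(
  increments=[
    {"jaw":-1,"delta_pos":[0,0,0],"rotation":[0,0,0]},
    {"jaw":-1,"delta_pos":[0,0,0],"rotation":[0,0,0]},
    {"jaw":-1,"delta_pos":[0,0,0],"rotation":[0,0,0]},
    {"jaw":-1,"delta_pos":[0,0,0],"rotation":[0,0,0]},
    {"jaw":-1,"delta_pos":[0,0,0],"rotation":[0,0,0]},
  ],
  newtons=60,
)

```text
t: 2.8
tcp_pos: [0.4549, 0.2848, 0.0136]
eef_rot: [3.141, 0.001, -2.983]
force: [0.7, -0.3, -0.8]
opening: 0.0194
gripper_force: 0.0
```

Emit:
step_arm(
  increments=[
    {"jaw":-1,"delta_pos":[0,0,0],"rotation":[0,0,0]},
    {"jaw":-1,"delta_pos":[0,0,0],"rotation":[0,0,0]},
    {"jaw":-1,"delta_pos":[0,0,0],"rotation":[0,0,0]},
    {"jaw":-1,"delta_pos":[0,0,0.05],"rotation":[0,0,0]},
    {"jaw":-1,"delta_pos":[0,0,0.15],"rotation":[0,0,0]},
  ],
)

```text
t: 3.3
tcp_pos: [0.4533, 0.2843, 0.0243]
eef_rot: [-3.141, -0.003, -2.983]
force: [0.1, -0.3, -3.2]
opening: 0.0155
gripper_force: 60.0
```

Emit:
step_arm(
  increments=[
    {"jaw":-1,"delta_pos":[0,0,0.25],"rotation":[0,0,0]},
    {"jaw":-1,"delta_pos":[0,0,0.5],"rotation":[0,0,0]},
    {"jaw":-1,"delta_pos":[0,0,0.75],"rotation":[0,0,0]},
    {"jaw":-1,"delta_pos":[0,0,1],"rotation":[0,0,0]},
  ],
)

```text
t: 3.7
tcp_pos: [0.454, 0.2846, 0.1059]
eef_rot: [3.142, -0.001, -2.983]
force: [0.9, 0.2, -2.5]
opening: 0.0151
gripper_force: 60.0
```

Emit:
step_arm(
  increments=[
    {"jaw":-1,"delta_pos":[0,0,0.3],"rotation":[0,0,0]},
    {"jaw":-1,"delta_pos":[0,0,0.6],"rotation":[0,0,0]},
    {"jaw":-1,"delta_pos":[0,0,0.9],"rotation":[0,0,0]},
    {"jaw":-1,"delta_pos":[0,0,1],"rotation":[0,0,0]},
  ],
)

```text
t: 4.1
tcp_pos: [0.4556, 0.2852, 0.1878]
eef_rot: [3.141, 0.004, -2.983]
force: [0.1, 0.4, -3.2]
opening: 0.0152
gripper_force: 60.0
```

Emit:
step_arm(
  increments=[
    {"jaw":-1,"delta_pos":[0.3,-0.25,0.05],"rotation":[0,0,0]},
    {"jaw":-1,"delta_pos":[0.6,-0.5,0.1],"rotation":[0,0,0]},
    {"jaw":-1,"delta_pos":[1,-0.75,0.15],"rotation":[0,0,0]},
    {"jaw":-1,"delta_pos":[1,-1,0.2],"rotation":[0,0,0]},
  ],
)

```text
t: 4.5
tcp_pos: [0.5371, 0.2033, 0.2004]
eef_rot: [-3.141, 0.001, -2.984]
force: [0.2, -0.9, -2.4]
opening: 0.015
gripper_force: 60.0
```

Emit:
step_arm(
  increments=[
    {"jaw":-1,"delta_pos":[0.4,-0.3,0],"rotation":[0,0,0]},
    {"jaw":-1,"delta_pos":[0.8,-0.6,0],"rotation":[0,0,0]},
    {"jaw":-1,"delta_pos":[1,-0.9,0],"rotation":[0,0,0]},
    {"jaw":-1,"delta_pos":[1,-1,0],"rotation":[0,0,0]},
    {"jaw":-1,"delta_pos":[1,-1,0],"rotation":[0,0,0]},
  ],
)

```text
t: 5.0
tcp_pos: [0.6138, 0.1236, 0.1997]
eef_rot: [3.141, -0.003, -2.985]
force: [-0.0, -0.0, -3.2]
opening: 0.0153
gripper_force: 60.0
```

Run:
```python
from h import *
np.set_printoptions(precision=4,suppress=True)
s=get_state();print(s['t'],s['tcp_pos'],s['eef_rot'],s['wrist_torque'])
c,im=snap("wrist","w3");np.save("w3.npy",[c],allow_pickle=True)
```

```text
5.0 [0.6138 0.1236 0.1997] [ 3.1411 -0.0027 -2.9852] [0.053  0.0807 0.0184]
```

View pics/w3.png

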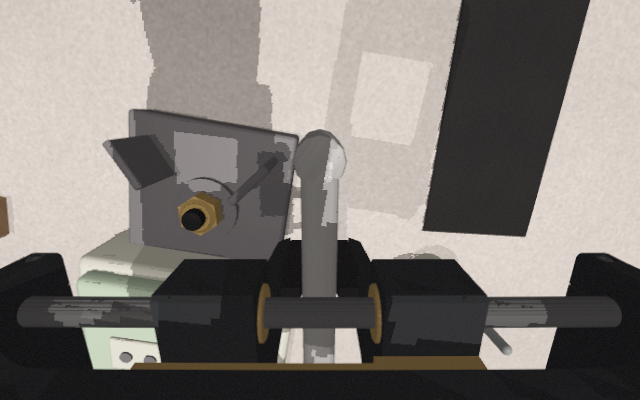

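Wrist view: nut centred near (200,215), with the stub at (193,220) and ledge corners at (131,109) and (298,135). I'll enlarge the nut.

Run:
```python
from h import *
np.set_printoptions(precision=4,suppress=True)
c=np.load("w3.npy",allow_pickle=True)[0]
P=plane(c,[(131,109),(298,135),(130,243)],.04);print(P,np.linalg.norm(P[0]-P[1]))
e=P[1]-P[0];yaw=np.arctan2(-e[0],e[1]);print("anal yaw",yaw)
x=np.array([np.cos(yaw),np.sin(yaw),0]);print("nut from ledge",(P[0]+P[1])/2+.09*x)
im=cv2.imread("pics/w3.png")
cv2.imwrite("pics/w3c.png",cv2.resize(im[180:250,160:240],None,fx=8,fy=8,interpolation=cv2.INTER_CUBIC))
m=((im[:,:,2].astype(int)-im[:,:,0])>45).astype(np.uint8)
m[:,:160]=0;m[:,240:]=0;m[:180]=0;m[250:]=0
ct=max(cv2.findContours(m,0,1)[0],key=cv2.contourArea);h=cv2.convexHull(ct)
print(cv2.approxPolyDP(h,2.5,True).reshape(-1,2))
st=((im.max(2)<45)).astype(np.uint8);n,l,s,cc=cv2.connectedComponentsWithStats(st[180:250,160:240])
print([(s[i],cc[i]+[160,180]) for i in range(1,n) if s[i][4]>60])
```

```text
[[ 0.5648 -0.0708  0.04  ]
 [ 0.5644  0.0949  0.04  ]
 [ 0.7104 -0.0747  0.04  ]] 0.16564633141482407
anal yaw 0.0028371053177327237
nut from ledge [0.6546 0.0123 0.04  ]
[[218 201]
 [220 214]
 [216 225]
 [200 235]
 [180 219]
 [178 206]
 [201 192]]
[(array([ 22,  28,  23,  23, 392], dtype=int32), array([193.    , 219.1301]))]
```

View pics/w3c.png

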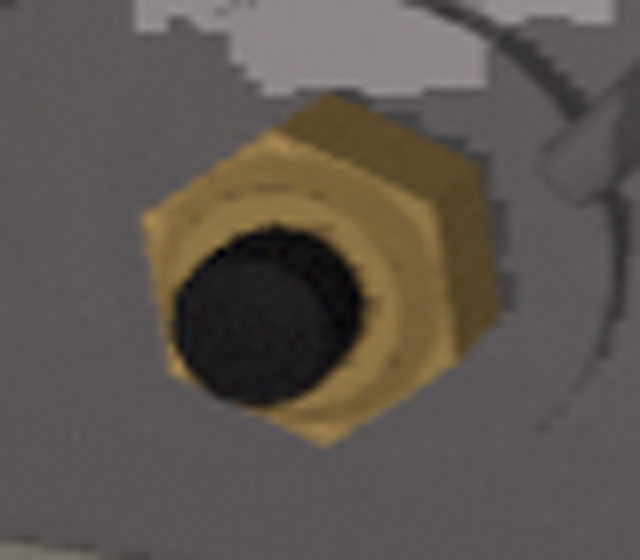

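The enlarged crop shows the six top corners of the hexagon: (278,130), (437,210), (458,360), (322,445), (172,372), (145,215).

Run:
```python
from h import *
np.set_printoptions(precision=4,suppress=True)
c=np.load("w3.npy",allow_pickle=True)[0]
q=(np.array([(278,130),(437,210),(458,360),(322,445),(172,372),(145,215)])+.5)/8-.5+[160,180]
P=plane(c,q,.066)[:,:2];ce=P.mean(0);v=P-ce
print(ce,np.linalg.norm(v,axis=1),"corner deg",np.degrees(np.arctan2(v[:,1],v[:,0])))
a=np.arctan2(v[:,1],v[:,0]);print("corner angle mod60",np.degrees(np.angle(np.exp(6j*a).mean()))/6)
print("stub tip",plane(c,[(np.array([252,332])+.5)/8-.5+[160,180]],.082))
print("underside corner",plane(c,[(np.array([(335,93),(488,165),(500,310)])+.5)/8-.5+[160,180]][0],.048))
# cheeks tops
# held spanner line
im=cv2.imread("pics/w3.png");g=im.mean(2)
for v in(195,215,235):
    r=np.where((g[v,295:350]>85))[0]+295;print(v,r.min(),r.max())
```

```text
[0.6555 0.0084] [0.0206 0.0206 0.0207 0.0207 0.0207 0.0207] corner deg [-169.4854  129.2654   72.4815    9.3207  -49.4185 -109.167 ]
corner angle mod60 10.498144672402644
stub tip [[0.6551 0.0087 0.082 ]]
underside corner [[0.6352 0.0048 0.048 ]
 [0.6418 0.0249 0.048 ]
 [0.6616 0.0277 0.048 ]]
195 295 349
215 295 349
235 295 349
```

The nut is at (0.6555, 0.0085), its flats are at −19.5° mod 60°, and the analyser yaw is about 0. I'm moving the ring above the nut at −19.5°.

Emit:
step_arm(
  increments=[
    {"jaw":-1,"delta_pos":[-0.25,-0.2,0],"rotation":[0,0,-0.04]},
    {"jaw":-1,"delta_pos":[-0.5,-0.4,0],"rotation":[0,0,-0.08]},
    {"jaw":-1,"delta_pos":[-0.75,-0.6,0],"rotation":[0,0,-0.12]},
    {"jaw":-1,"delta_pos":[-1,-0.83,0],"rotation":[0,0,-0.158]},
    {"jaw":-1,"delta_pos":[-1,-0.83,-0.2],"rotation":[0,0,-0.158]},
  ],
)

```text
t: 5.55
tcp_pos: [0.5332, 0.0584, 0.1868]
eef_rot: [3.141, 0.002, 2.801]
force: [1.2, -0.1, -3.1]
opening: 0.0156
gripper_force: 60.0
```

Emit:
step_arm(
  increments=[
    {"jaw":-1,"delta_pos":[-0.1,0,-0.3],"rotation":[0,0,0]},
    {"jaw":-1,"delta_pos":[-0.19,0,-0.6],"rotation":[0,0,0]},
    {"jaw":-1,"delta_pos":[-0.19,0,-0.85],"rotation":[0,0,0]},
    {"jaw":-1,"delta_pos":[-0.19,0,-0.85],"rotation":[0,0,0]},
    {"jaw":-1,"delta_pos":[-0.19,0,-0.85],"rotation":[0,0,0]},
  ],
)

```text
t: 6.05
tcp_pos: [0.519, 0.0593, 0.1174]
eef_rot: [3.141, -0.001, 2.805]
force: [-0.3, 0.1, -2.4]
opening: 0.0154
gripper_force: 60.0
```

Run:
```python
from h import *
np.set_printoptions(precision=4,suppress=True)
s=get_state();print(s['t'],s['tcp_pos'],s['eef_rot'])
a,A=snap("scene","s1");b,B=snap("side","d1");w,W=snap("wrist","w4")
f=lambda I,p:cv2.resize(I[p[1]-40:p[1]+40,p[0]-50:p[0]+50,::-1],None,fx=5,fy=5,interpolation=cv2.INTER_CUBIC)
pa=proj(a,[.6555,.0085,.105])[0].astype(int);pb=proj(b,[.6555,.0085,.105])[0].astype(int);print(pa,pb)
o=np.vstack([np.hstack([f(A,pa),np.zeros((400,0,3),np.uint8)])])
o=np.hstack([f(A,pa),f(B,pb)])[:, :];o=cv2.resize(o,(800,320));cv2.imwrite("pics/c1.png",o)
```

```text
6.05 [0.519  0.0593 0.1174] [ 3.1414 -0.0005  2.8049]
[394 216] [355 169]
```

View pics/c1.png

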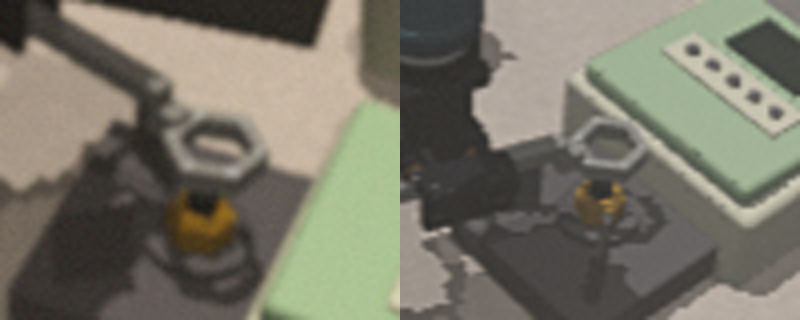

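Left (scene): ring top centred at (217,142), nut brass (203,222), stub (204,200). Right (side): ring top (609,142), stub (600,188), brass (601,203). Checking these against predictions:

Run:
```python
from h import *
np.set_printoptions(precision=4,suppress=True)
N=np.array([.6555,.0085])
hx=lambda r,z,o:np.array([[N[0]+r*np.cos(np.radians(o+60*k)),N[1]+r*np.sin(np.radians(o+60*k)),z] for k in range(6)])
for n,f0,f1,o,e in(("scene","scene0","s1",(394,216),(217,142)),("side","side0","d1",(355,169),(209,142))):
    c=get_calibration(n)
    im=cv2.imread(f"pics/{f0}.png").astype(int)
    nut=proj(c,[[*N,.06]])[0].astype(int)
    m=np.zeros(im.shape[:2],np.uint8);y,x=nut[1],nut[0];m[y-14:y+14,x-14:x+14]=1
    m&=((im[:,:,2]-im[:,:,0])>40).astype(np.uint8);h=cv2.convexHull(cv2.findNonZero(m))
    mm=cv2.moments(h);obs=np.array([mm['m10'],mm['m01']])/mm['m00']
    hp=cv2.convexHull(np.float32(proj(c,np.r_[hx(.0207,.048,10.5),hx(.0207,.066,10.5),hx(.014,.0705,10.5)])));mm=cv2.moments(hp);pr=np.array([mm['m10'],mm['m01']])/mm['m00']
    print(n,"brass obs",obs,"pred",pr,"diff",obs-pr,"area",cv2.contourArea(h),cv2.contourArea(hp))
    px=np.array(o)-[50,40]+(np.array(e)+.5)/4-.5
    print("ring xyz",plane(c,[px],.1238),"bias-corrected",plane(c,[px-(obs-pr)],.1238))
```

```text
scene brass obs [393.8198 230.3728] pred [393.2395 231.0834] diff [ 0.5803 -0.7106] area 173.0 228.6322782007046
ring xyz [[0.6612 0.0091 0.1238]] bias-corrected [[0.6608 0.0062 0.1238]]
side brass obs [354.3766 177.6565] pred [354.2928 179.4047] diff [ 0.0838 -1.7482] area 65.5 126.04842578968965
ring xyz [[0.6613 0.0096 0.1238]] bias-corrected [[0.6559 0.0043 0.1238]]
```

Run:
```python
from h import *
np.set_printoptions(precision=4,suppress=True)
W=cv2.imread("pics/w4.png");cw=W[90:330,240:400]
o=[cv2.resize(cw,(400,600))]
A=cv2.imread("pics/s1.png")[188:238,366:426];B=cv2.imread("pics/d1.png")[142:192,327:387]
o2=np.vstack([cv2.resize(A,(360,300),interpolation=2),cv2.resize(B,(360,300),interpolation=2)])
cv2.imwrite("pics/c2.png",np.hstack([o[0],o2]))
```

```text
(no output)
```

View pics/c2.png

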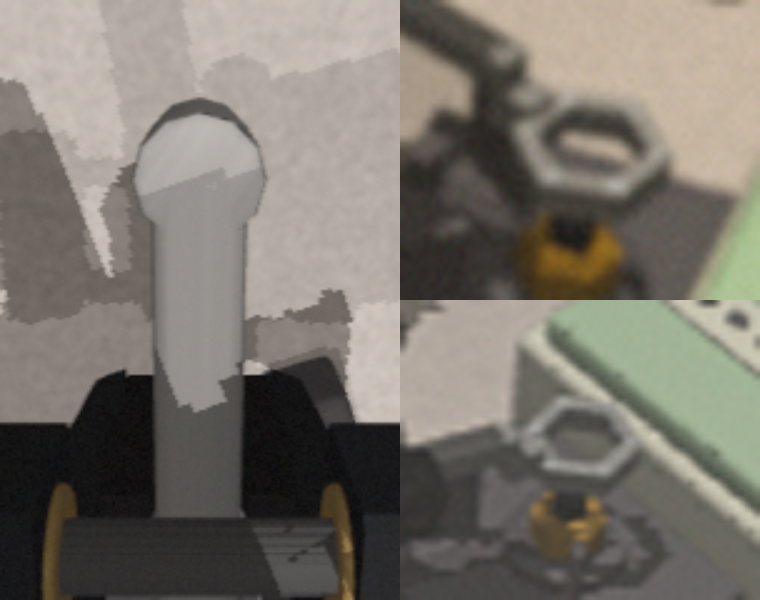

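The foot disc centre in the wrist image is (320,161). The ring hole centre is about (397.6,211.3) in scene and (357.4,164.2) in side.

Run:
```python
from h import *
np.set_printoptions(precision=4,suppress=True)
s=get_state();t=s['tcp_pos'];y=s['eef_rot'][2]-np.pi;d=np.array([np.cos(y),np.sin(y)]);print(t,np.degrees(y))
w=get_calibration("wrist")
F=plane(w,[(320,161)],t[2]+.028)[0];print("foot",F,"dist behind tcp",(t[:2]-F[:2])@d,"lat",np.cross(d,F[:2]-t[:2]),"ring est",F[:2]+.205*d)
a,b=get_calibration("scene"),get_calibration("side")
for z in(.118,.1238,.128):print(z,plane(a,[(397.6,211.3)],z),plane(b,[(357.4,164.2)],z))
# stub in scene0/side0
for n,c in(("scene",a),("side",b)):
    im=cv2.imread(f"pics/{n}0.png");p=proj(c,[.6555,.0085,.082])[0].astype(int)
    m=(im[p[1]-9:p[1]+9,p[0]-9:p[0]+9].max(2)<50);v,u=np.nonzero(m);q=(p-9+[u.mean(),v.mean()])
    print(n,"pred stub mid",proj(c,[.6555,.0085,.077])[0],"obs",q,m.sum())
```

```text
[0.5204 0.0586 0.1186] -19.326525349039994
foot [0.4673 0.0775 0.1466] dist behind tcp 0.05642967753661713 lat 0.00027291481056538475 ring est [0.6607 0.0097]
0.118 [[0.6592 0.0145 0.118 ]] [[0.6665 0.0121 0.118 ]]
0.1238 [[0.6608 0.0083 0.1238]] [[0.6623 0.0084 0.1238]]
0.128 [[0.662  0.0038 0.128 ]] [[0.6593 0.0056 0.128 ]]
scene pred stub mid [393.857  225.0959] obs [391.371  222.2419] 62
side pred stub mid [354.7187 175.2602] obs [354.5 177. ] 2<stdin>:5: DeprecationWarning: Arrays of 2-dimensional vectors are deprecated. Use arrays of 3-dimensional vectors instead. (deprecated in NumPy 2.0)
```

Emit:
step_arm(
  increments=[
    {"jaw":-1,"delta_pos":[-0.054,0,-0.1],"rotation":[0,0,0]},
    {"jaw":-1,"delta_pos":[-0.054,0,-0.2],"rotation":[0,0,0]},
    {"jaw":-1,"delta_pos":[-0.054,0,-0.3],"rotation":[0,0,0]},
    {"jaw":-1,"delta_pos":[-0.054,0,-0.4],"rotation":[0,0,0]},
    {"jaw":-1,"delta_pos":[-0.054,0,-0.4],"rotation":[0,0,0]},
  ],
)

```text
t: 6.7
tcp_pos: [0.5139, 0.0583, 0.0834]
eef_rot: [-3.141, -0.003, 2.803]
force: [-0.6, 0.5, -2.3]
opening: 0.0151
gripper_force: 60.0
```

Emit:
step_arm(
  increments=[
    {"jaw":-1,"delta_pos":[0,0,-0.02],"rotation":[0,0,0]},
    {"jaw":-1,"delta_pos":[0,0,-0.04],"rotation":[0,0,0]},
    {"jaw":-1,"delta_pos":[0,0,-0.06],"rotation":[0,0,0]},
    {"jaw":-1,"delta_pos":[0,0,-0.08],"rotation":[0,0,0]},
    {"jaw":-1,"delta_pos":[0,0,-0.08],"rotation":[0,0,0]},
  ],
)

```text
t: 7.2
tcp_pos: [0.515, 0.0583, 0.0786]
eef_rot: [-3.142, -0.0, 2.804]
force: [-0.3, -0.8, -2.8]
opening: 0.0154
gripper_force: 60.0
```

Emit:
step_arm(
  increments=[
    {"jaw":-1,"delta_pos":[0,0,-0.02],"rotation":[0,0,0]},
    {"jaw":-1,"delta_pos":[0,0,-0.04],"rotation":[0,0,0]},
    {"jaw":-1,"delta_pos":[0,0,-0.05],"rotation":[0,0,0]},
    {"jaw":-1,"delta_pos":[0,0,-0.05],"rotation":[0,0,0]},
  ],
)

```text
t: 7.6
tcp_pos: [0.5149, 0.0583, 0.0745]
eef_rot: [-3.142, -0.0, 2.804]
force: [-0.2, -0.2, -3.4]
opening: 0.0154
gripper_force: 60.0
```

Emit:
step_arm(
  increments=[
    {"jaw":-1,"delta_pos":[0,0,-0.02],"rotation":[0,0,0]},
    {"jaw":-1,"delta_pos":[0,0,-0.04],"rotation":[0,0,0]},
    {"jaw":-1,"delta_pos":[0,0,-0.05],"rotation":[0,0,0]},
    {"jaw":-1,"delta_pos":[0,0,-0.05],"rotation":[0,0,0]},
  ],
)

```text
t: 8.0
tcp_pos: [0.5149, 0.0583, 0.0705]
eef_rot: [-3.141, -0.0, 2.804]
force: [0.0, 0.1, -3.4]
opening: 0.0152
gripper_force: 60.0
```

Emit:
step_arm(
  increments=[
    {"jaw":-1,"delta_pos":[0,0,-0.03],"rotation":[0,0,0]},
    {"jaw":-1,"delta_pos":[0,0,-0.06],"rotation":[0,0,0]},
    {"jaw":-1,"delta_pos":[0,0,-0.09],"rotation":[0,0,0]},
    {"jaw":-1,"delta_pos":[0,0,-0.12],"rotation":[0,0,0]},
    {"jaw":-1,"delta_pos":[0,0,-0.12],"rotation":[0,0,0]},
  ],
)

```text
t: 8.5
tcp_pos: [0.5147, 0.0583, 0.0606]
eef_rot: [-3.141, -0.001, 2.804]
force: [0.1, 0.5, -3.1]
opening: 0.0155
gripper_force: 60.0
```

Emit:
step_arm(
  increments=[
    {"jaw":-1,"delta_pos":[0.029,0.076,0],"rotation":[0,0,-0.0139]},
    {"jaw":-1,"delta_pos":[0.068,0.165,0],"rotation":[0,0,-0.0306]},
    {"jaw":-1,"delta_pos":[0.111,0.253,0],"rotation":[0,0,-0.0472]},
    {"jaw":-1,"delta_pos":[0.159,0.338,0],"rotation":[0,0,-0.0639]},
    {"jaw":-1,"delta_pos":[0.211,0.42,0],"rotation":[0,0,-0.0806]},
  ],
)

```text
t: 9.0
tcp_pos: [0.5319, 0.0918, 0.061]
eef_rot: [-3.141, 0.0, 2.549]
force: [-0.2, -2.6, -3.1]
opening: 0.015
gripper_force: 60.0
```

Emit:
step_arm(
  increments=[
    {"jaw":-1,"delta_pos":[0,0,0],"rotation":[0,0,0]},
    {"jaw":-1,"delta_pos":[0,0,0],"rotation":[0,0,0]},
  ],
)

```text
t: 9.2
tcp_pos: [0.532, 0.0919, 0.0611]
eef_rot: [3.141, 0.0, 2.552]
force: [0.4, 0.5, -3.3]
opening: 0.0151
gripper_force: 60.0
```

Run:
```python
from h import *
s=get_state();print(s['tcp_pos'],s['eef_rot'],s['force'],s['wrist_torque'])
```

```text
[0.53201165 0.09186887 0.06108289] [3.14141257e+00 1.77603631e-04 2.55207496e+00] [ 0.4309627   0.53456781 -3.28745924] [ 0.08963778 -0.01706201  0.09651889]
```

Emit:
step_arm(
  increments=[
    {"jaw":-1,"delta_pos":[-0.013,-0.022,0],"rotation":[0,0,0.005]},
    {"jaw":-1,"delta_pos":[-0.025,-0.045,0.1],"rotation":[0,0,0.011]},
    {"jaw":-1,"delta_pos":[-0.025,-0.045,0.25],"rotation":[0,0,0.011]},
    {"jaw":-1,"delta_pos":[-0.025,-0.045,0.375],"rotation":[0,0,0.011]},
    {"jaw":-1,"delta_pos":[-0.025,-0.045,0.375],"rotation":[0,0,0.011]},
  ],
)

```text
t: 9.7
tcp_pos: [0.5342, 0.0853, 0.0935]
eef_rot: [3.14, 0.01, 2.585]
force: [13.4, -10.4, -11.8]
opening: 0.0154
gripper_force: 60.0
```

Emit:
step_arm(
  increments=[
    {"jaw":-1,"delta_pos":[0,0,0],"rotation":[0,0,0]},
    {"jaw":-1,"delta_pos":[0,0,0],"rotation":[0,0,0]},
  ],
)

```text
t: 9.9
tcp_pos: [0.534, 0.0853, 0.0928]
eef_rot: [3.14, 0.01, 2.585]
force: [12.5, -9.4, -8.3]
opening: 0.0152
gripper_force: 60.0
```

Run:
```python
from h import *
s=get_state();print(s['tcp_pos'],s['eef_rot'],s['force'],s['wrist_torque'])
a,A=snap("scene","s2");b,B=snap("side","d2")
A=A[170:250,340:430,::-1];B=B[130:210,310:400,::-1]
cv2.imwrite("pics/c3.png",np.hstack([cv2.resize(A,(400,356),interpolation=2),cv2.resize(B,(400,356),interpolation=2)]))
```

```text
[0.53395758 0.08533176 0.092782  ] [3.13995591 0.00957893 2.58517689] [12.52062953 -9.42758346 -8.30517253] [-1.32795942 -1.54479737 -0.01444431]
```

View pics/c3.png

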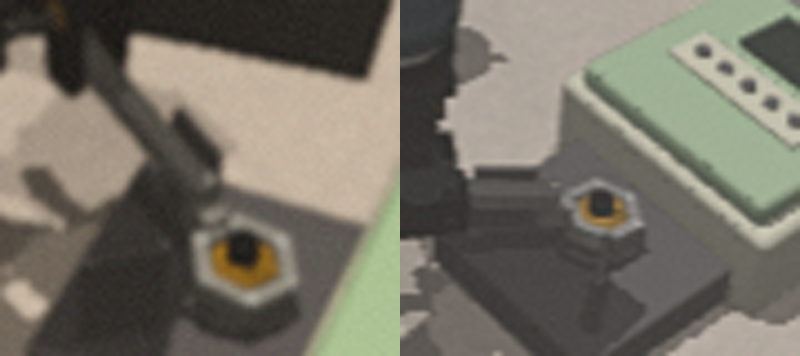

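The ring stuck on the nut and the handle tilted up. The forces are mild, about 15 N. I'll lower it back the same way, then back off to mid-play before lifting.

Emit:
step_arm(
  increments=[
    {"jaw":-1,"delta_pos":[0,0,-0.1],"rotation":[0,0,0]},
    {"jaw":-1,"delta_pos":[0,0,-0.2],"rotation":[0,0,0]},
    {"jaw":-1,"delta_pos":[0,0,-0.3],"rotation":[0,0,0]},
    {"jaw":-1,"delta_pos":[0,0,-0.37],"rotation":[0,0,0]},
    {"jaw":-1,"delta_pos":[0,0,-0.37],"rotation":[0,0,0]},
  ],
)

```text
t: 10.5
tcp_pos: [0.5286, 0.0887, 0.0602]
eef_rot: [-3.14, -0.003, 2.586]
force: [-3.7, 1.6, 1.1]
opening: 0.0153
gripper_force: 60.0
```

Run:
```python
from h import *
s=get_state();print(s['tcp_pos'],s['eef_rot'],s['force'],s['wrist_torque'])
```

```text
[0.52859738 0.08869331 0.06017654] [-3.14042289e+00 -2.64998912e-03  2.58551261e+00] [-3.67880769  1.63312503  1.06208028] [ 0.04299069  0.233079   -0.06941269]
```

Emit:
step_arm(
  increments=[
    {"jaw":-1,"delta_pos":[-0.02,-0.035,0],"rotation":[0,0,0.007]},
    {"jaw":-1,"delta_pos":[-0.057,-0.097,0],"rotation":[0,0,0.0194]},
    {"jaw":-1,"delta_pos":[-0.057,-0.097,-0.02],"rotation":[0,0,0.0194]},
    {"jaw":-1,"delta_pos":[-0.057,-0.097,-0.04],"rotation":[0,0,0.0194]},
    {"jaw":-1,"delta_pos":[-0.057,-0.097,-0.04],"rotation":[0,0,0.0194]},
  ],
)

```text
t: 11.0
tcp_pos: [0.5244, 0.0809, 0.058]
eef_rot: [-3.141, -0.002, 2.646]
force: [-5.7, 2.6, 2.7]
opening: 0.0152
gripper_force: 60.0
```

Run:
```python
from h import *
s=get_state();print(s['tcp_pos'],s['eef_rot'],s['force'],s['wrist_torque'])
```

```text
[0.52442717 0.08089267 0.05802756] [-3.14103003e+00 -1.97639674e-03  2.64602843e+00] [-5.72425728  2.61301066  2.74469397] [ 0.03637461  0.42202641 -0.07396023]
```

Emit:
step_arm(
  increments=[
    {"jaw":-1,"delta_pos":[-0.022,0.012,0],"rotation":[0,0,0]},
    {"jaw":-1,"delta_pos":[-0.022,0.012,0],"rotation":[0,0,0]},
    {"jaw":-1,"delta_pos":[-0.022,0.012,0],"rotation":[0,0,0]},
  ],
)

```text
t: 11.3
tcp_pos: [0.5245, 0.0812, 0.0588]
eef_rot: [3.141, 0.002, 2.646]
force: [-0.3, -1.3, 2.2]
opening: 0.0155
gripper_force: 60.0
```

Run:
```python
from h import *
s=get_state();print(s['tcp_pos'],s['eef_rot'],s['force'],s['wrist_torque'])
```

```text
[0.52448636 0.08123636 0.05879574] [3.14104695e+00 1.77768206e-03 2.64581703e+00] [-0.33577687 -1.32276394  2.24145567] [-0.34382659 -0.38242367 -0.06607305]
```

Emit:
step_arm(
  increments=[
    {"jaw":-1,"delta_pos":[0.008,-0.004,0.02],"rotation":[0,0,0]},
    {"jaw":-1,"delta_pos":[0.008,-0.004,0.04],"rotation":[0,0,0]},
    {"jaw":-1,"delta_pos":[0.008,-0.004,0.06],"rotation":[0,0,0]},
    {"jaw":-1,"delta_pos":[0.008,-0.004,0.06],"rotation":[0,0,0]},
  ],
)

```text
t: 11.7
tcp_pos: [0.5244, 0.0811, 0.0633]
eef_rot: [3.141, 0.0, 2.646]
force: [0.8, -1.0, -0.7]
opening: 0.0152
gripper_force: 60.0
```

Run:
```python
from h import *
s=get_state();print(s['tcp_pos'],s['eef_rot'],s['force'],s['wrist_torque'])
```

```text
[0.52439857 0.08111691 0.06328971] [3.14147475e+00 1.75788729e-04 2.64582222e+00] [ 0.78827223 -1.02259883 -0.7334789 ] [-0.18682421 -0.22344211 -0.08830221]
```

Emit:
step_arm(
  increments=[
    {"jaw":-1,"delta_pos":[0,0,-0.04],"rotation":[0,0,0]},
    {"jaw":-1,"delta_pos":[0,0,-0.08],"rotation":[0,0,0]},
    {"jaw":-1,"delta_pos":[0,0,-0.12],"rotation":[0,0,0]},
    {"jaw":-1,"delta_pos":[0,0,-0.12],"rotation":[0,0,0]},
  ],
)

```text
t: 12.1
tcp_pos: [0.5235, 0.0815, 0.0528]
eef_rot: [-3.141, -0.002, 2.646]
force: [-3.6, 2.2, 3.2]
opening: 0.015
gripper_force: 60.0
```

Run:
```python
from h import *
s=get_state();print(s['tcp_pos'],s['eef_rot'],s['force'],s['wrist_torque'])
c,im=snap("wrist","w5")
for f in("w4","w5"):
    g=cv2.imread(f"pics/{f}.png").astype(int).mean(2)
    print(f,[ (v,[int(x) for x in np.where(np.abs(np.diff(g[v,285:355]))>14)[0]+285]) for v in range(130,250,12)])
cv2.imwrite("pics/c4.png",np.hstack([cv2.imread("pics/w4.png")[110:260,250:390],cv2.imread("pics/w5.png")[110:260,250:390]]).repeat(2,0).repeat(2,1))
```

```text
[0.5234542  0.08148521 0.05281942] [-3.14109105e+00 -1.76222917e-03  2.64611966e+00] [-3.56532396  2.18428679  3.22224934] [ 0.03841324  0.17515055 -0.00760653]
w4 [(130, [312, 313, 314, 324]), (142, [298, 299, 301, 302, 303, 335, 336, 338, 339]), (154, [293, 295, 342, 343, 344, 345]), (166, [293, 294, 295, 343, 345]), (178, [291, 300, 338]), (190, [301, 336, 337, 338]), (202, [301, 336, 337, 338]), (214, [296, 301, 337, 338, 352, 353]), (226, [300, 302, 335, 336, 342]), (238, [285, 286, 287, 288, 289, 290, 300, 301, 305, 306, 334, 335, 336, 337, 344, 345, 346, 347, 348])]
w5 [(130, []), (142, [301, 302, 303, 304, 305, 333, 335]), (154, [294, 296, 341, 343]), (166, [290, 291, 294, 295, 343, 344, 345]), (178, [288, 289, 299, 339, 340]), (190, [291, 292, 301, 337, 338]), (202, [292, 293, 301, 302, 337, 338]), (214, [292, 293, 301, 335, 337, 338]), (226, [287, 288, 293, 294, 302, 335, 336, 351, 352]), (238, [285, 286, 287, 288, 289, 290, 300, 302, 335, 347, 348, 349, 350, 351])]
```

View pics/c4.png

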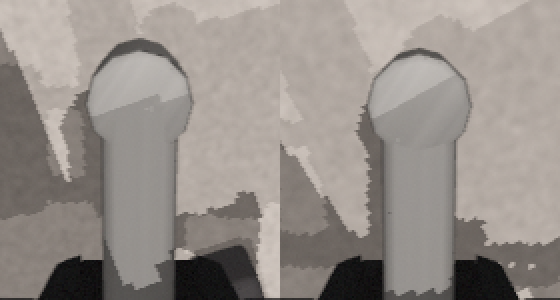

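The spanner has slid only about 1 mm in the grip and is tilted by no more than 1–2° (foot disc at (320,162)). I'll lift slowly from mid-play and watch the forces.

Emit:
step_arm(
  increments=[
    {"jaw":-1,"delta_pos":[-0.01,0.005,0.02],"rotation":[0,0,0]},
    {"jaw":-1,"delta_pos":[-0.01,0.005,0.04],"rotation":[0,0,0]},
    {"jaw":-1,"delta_pos":[-0.01,0.005,0.05],"rotation":[0,0,0]},
    {"jaw":-1,"delta_pos":[-0.01,0.005,0.05],"rotation":[0,0,0]},
  ],
)

```text
t: 12.55
tcp_pos: [0.5236, 0.0814, 0.0576]
eef_rot: [3.142, 0.0, 2.646]
force: [0.7, -0.1, -2.1]
opening: 0.0153
gripper_force: 60.0
```

Run:
```python
from h import *
s=get_state();print(s['tcp_pos'],s['eef_rot'],s['force'],s['wrist_torque'])
```

```text
[0.52362841 0.08137419 0.05758992] [3.14153314e+00 2.61199779e-04 2.64568696e+00] [ 0.68139908 -0.12983694 -2.10610361] [-0.13195045 -0.04881355  0.04161081]
```

Emit:
step_arm(
  increments=[
    {"jaw":-1,"delta_pos":[0,0,0.03],"rotation":[0,0,0]},
    {"jaw":-1,"delta_pos":[0,0,0.06],"rotation":[0,0,0]},
    {"jaw":-1,"delta_pos":[0,0,0.08],"rotation":[0,0,0]},
    {"jaw":-1,"delta_pos":[0,0,0.08],"rotation":[0,0,0]},
  ],
)

```text
t: 12.95
tcp_pos: [0.5234, 0.0816, 0.0641]
eef_rot: [3.142, -0.0, 2.646]
force: [-0.4, -1.2, -2.2]
opening: 0.0152
gripper_force: 60.0
```

Run:
```python
from h import *
s=get_state();print(s['tcp_pos'],s['eef_rot'],s['force'],s['wrist_torque'])
```

```text
[0.52343224 0.08158823 0.06411761] [ 3.14154754e+00 -9.24851244e-05  2.64584944e+00] [-0.40139545 -1.22888311 -2.22453425] [-0.04842999  0.10573444 -0.01650697]
```

Emit:
step_arm(
  increments=[
    {"jaw":-1,"delta_pos":[0,0,0.025],"rotation":[0,0,0]},
    {"jaw":-1,"delta_pos":[0,0,0.05],"rotation":[0,0,0]},
    {"jaw":-1,"delta_pos":[0,0,0.075],"rotation":[0,0,0]},
    {"jaw":-1,"delta_pos":[0,0,0.1],"rotation":[0,0,0]},
    {"jaw":-1,"delta_pos":[0,0,0.1],"rotation":[0,0,0]},
  ],
)

```text
t: 13.45
tcp_pos: [0.5237, 0.0815, 0.0723]
eef_rot: [3.141, 0.0, 2.646]
force: [-0.1, -0.9, -2.0]
opening: 0.0153
gripper_force: 60.0
```

Run:
```python
from h import *
s=get_state();print(s['tcp_pos'],s['eef_rot'],s['force'],s['wrist_torque'])
```

```text
[0.52374415 0.08152069 0.07233807] [3.14129099e+00 3.72015441e-04 2.64571301e+00] [-0.06704026 -0.87417259 -1.98202968] [-0.13050432  0.01353932 -0.12734801]
```

Emit:
step_arm(
  increments=[
    {"jaw":-1,"delta_pos":[0,0,0.04],"rotation":[0,0,0]},
    {"jaw":-1,"delta_pos":[0,0,0.08],"rotation":[0,0,0]},
    {"jaw":-1,"delta_pos":[0,0,0.13],"rotation":[0,0,0]},
    {"jaw":-1,"delta_pos":[0,0,0.19],"rotation":[0,0,0]},
    {"jaw":-1,"delta_pos":[0,0,0.19],"rotation":[0,0,0]},
  ],
)

```text
t: 13.95
tcp_pos: [0.5261, 0.0804, 0.0885]
eef_rot: [3.14, 0.006, 2.645]
force: [8.5, -6.7, -9.0]
opening: 0.0148
gripper_force: 60.0
```

Run:
```python
from h import *
np.set_printoptions(precision=4,suppress=True)
s=get_state();print(s['tcp_pos'],s['eef_rot'],s['force'],s['wrist_torque'])
t=s['tcp_pos'];y=s['eef_rot'][2]-np.pi
for L in(.1477,.1487,.1497):print(L,t[:2]+L*np.array([np.cos(y),np.sin(y)]))
a,A=snap("scene","s3");b,B=snap("side","d3")
w,W=snap("wrist","w6")
for n,c,I in(("scene",a,A),("side",b,B)):
    I=I.astype(int);p=proj(c,[.6555,.0085,.09])[0].astype(int);x0,y0=p-[22,20]
    R=I[y0:y0+40,x0:x0+44];sat=R.max(2)-R.min(2);g=R.mean(2)
    m=((sat<28)&(g>(120 if n=="scene" else 120))).astype(np.uint8)
    k,l,st,cc=cv2.connectedComponentsWithStats(m)
    print(n,p,[(st[i].tolist(),(cc[i]+[x0,y0]).round(1)) for i in range(1,k) if st[i][4]>40])
```

```text
[0.5261 0.0804 0.0885] [3.1404 0.0058 2.6455] [ 8.5295 -6.6774 -9.0037] [-0.8375 -0.949  -0.0701]
0.1477 [0.656  0.0101]
0.1487 [0.6568 0.0096]
0.1497 [0.6577 0.0091]
scene [394 221] [([11, 15, 24, 19, 121], array([395.9, 225.3]))]
side [355 172] [([0, 0, 14, 16, 197], array([338.8, 158.9])), ([17, 0, 27, 22, 119], array([364.3, 161.7])), ([12, 16, 20, 14, 82], array([355. , 174.9]))]
```

Run:
```python
from h import *
np.set_printoptions(precision=4,suppress=True)
a,b=get_calibration("scene"),get_calibration("side")
for z in(.055,.064,.07,.08,.09):print(z,plane(a,[(395.9,225.3)],z)[0],plane(b,[(355.,174.9)],z)[0])
s=get_state();print(s['tcp_pos'],s['force'],s['wrist_torque'])
I=np.vstack([np.hstack([cv2.resize(cv2.imread(f"pics/{n}3.png")[y:y+60,x:x+80],(400,300),interpolation=2) for n,x,y in(("s",350,190),("d",310,140))]),
 cv2.resize(cv2.imread("pics/w6.png")[100:280,200:440],(800,300)) ])
cv2.imwrite("pics/c5.png",I)
```

```text
0.055 [0.6544 0.032  0.055 ] [0.6721 0.0226 0.055 ]
0.064 [0.6567 0.0229 0.064 ] [0.6661 0.0171 0.064 ]
0.07 [0.6583 0.0169 0.07  ] [0.662  0.0134 0.07  ]
0.08 [0.6609 0.0068 0.08  ] [0.6552 0.0072 0.08  ]
0.09 [ 0.6636 -0.0033  0.09  ] [0.6485 0.001  0.09  ]
[0.5259 0.0803 0.0881] [ 9.1298 -6.4556 -8.1244] [-0.8152 -1.0165 -0.1118]
```

The ring top triangulates to z≈0.077, so the ring lifted about 13 mm but hangs about 6.5° nose-down, binding. I'll pitch the tool nose-up by 6° and shift 5 mm toward the nut to free it.

Emit:
step_arm(
  increments=[
    {"jaw":-1,"delta_pos":[0.03,-0.016,0],"rotation":[0,0,0]},
    {"jaw":-1,"delta_pos":[0.037,-0.02,0],"rotation":[-0.004,-0.0075,0]},
    {"jaw":-1,"delta_pos":[0.043,-0.023,0],"rotation":[-0.008,-0.015,0]},
    {"jaw":-1,"delta_pos":[0.049,-0.026,0],"rotation":[-0.012,-0.022,0]},
    {"jaw":-1,"delta_pos":[0.055,-0.03,0],"rotation":[-0.016,-0.029,0]},
  ],
)

```text
t: 14.6
tcp_pos: [0.5274, 0.0795, 0.087]
eef_rot: [-3.141, 0.106, 2.646]
force: [-0.5, -0.2, -2.5]
opening: 0.0152
gripper_force: 60.0
```

```bash
cat > r.py <<'E'
from h import *
np.set_printoptions(precision=4,suppress=True)
def ring(f):
    out=[]
    s=get_state();print(s['t'],s['tcp_pos'],s['eef_rot'],s['force'],s['wrist_torque'])
    for n in("scene","side"):
        c,I=snap(n,f+n);I=I.astype(int);p=proj(c,[.6555,.0085,.09])[0].astype(int);x0,y0=p-[24,26]
        R=I[y0:y0+48,x0:x0+48];sat=R.max(2)-R.min(2);g=R.mean(2)
        m=((sat<28)&(g>120)).astype(np.uint8);k,l,st,cc=cv2.connectedComponentsWithStats(m)
        L=[(st[i].tolist(),(cc[i]+[x0,y0]).round(1)) for i in range(1,k) if st[i][4]>30];print(n,L)
        b=min(L,key=lambda q:np.hypot(*(q[1]-p)));out.append((c,b[1]))
    P=[];D=[]
    for c,q in out: P.append(c['position']);d=rays(c,[q])[0];D.append(d/np.linalg.norm(d))
    M=sum(np.eye(3)-np.outer(d,d) for d in D);v=sum((np.eye(3)-np.outer(d,d))@p for p,d in zip(P,D))
    print("ring top",np.linalg.solve(M,v))
E
python3 -c "
from r import *
ring('e')"
```

```text
14.6 [0.5274 0.0795 0.087 ] [-3.1406  0.1057  2.6465] [-0.4923 -0.1954 -2.5089] [ 0.069   0.2127 -0.0192]
scene [([5, 1, 11, 10, 42], array([379.6, 200.8])), ([15, 14, 24, 20, 137], array([396.2, 219.2]))]
side [([0, 0, 48, 32, 605], array([346.9, 159.8])), ([22, 0, 26, 21, 57], array([365.4, 155.3]))]
ring top [0.6591 0.0433 0.0908]
```

Emit:
step_arm(
  increments=[
    {"jaw":-1,"delta_pos":[0,0,0.06],"rotation":[0,0,0]},
    {"jaw":-1,"delta_pos":[0,0,0.12],"rotation":[0,0,0]},
    {"jaw":-1,"delta_pos":[0,0,0.18],"rotation":[0,0,0]},
    {"jaw":-1,"delta_pos":[0,0,0.18],"rotation":[0,0,0]},
  ],
)

```text
t: 15.1
tcp_pos: [0.5289, 0.079, 0.1027]
eef_rot: [3.142, 0.106, 2.646]
force: [-0.4, -0.5, -3.1]
opening: 0.0155
gripper_force: 60.0
```

```bash
sed -i 's/(g>120)/(g>(120 if n=="scene" else 135))/' r.py
python3 - <<'E'
from r import *
ring('f')
I=cv2.imread("pics/fside.png").astype(int)[150:185,335:380];g=I.mean(2).astype(int);print(g[::2,::2])
E
```

```text
15.1 [0.5289 0.079  0.1027] [3.1415 0.1059 2.6456] [-0.4245 -0.4703 -3.0825] [ 0.0414  0.1822 -0.0167]
scene [([7, 0, 11, 6, 37], array([382.5, 197.3])), ([16, 10, 27, 20, 149], array([397.8, 215.1]))]
side [([0, 0, 48, 29, 455], array([346.2, 157.4]))]
ring top [0.6599 0.0488 0.0986]
[[163 165 164 165 165 166 113 161 183 114  93 114 151 162 161 159 161 160
  159 159 159 161 158]
 [166 165 162 166 165 160  97 106 160 182 128  87 106 146 161 161 159 158
  161 160 160 159 160]
 [165 164 160 160 163 156  98  99 101 142 182 157  91  99 120 158 161 158
  160 158 161 160 160]
 [163 165 166 164 166 147  96  99 100  97 133 177 168  92  98 126 158 162
  161 161 161 161 160]
 [162 164 169 166 170 144  98 100 101 100  99 121 159 182  96  92 117 154
  161 162 161 160 161]
 [167 168 167 166 166 142  95 100  99  99 101  98 107 165 182 131  89 107
  147 160 160 161 160]
 [165 166 168 169 170 124  92  96  96 142 149 139 132 120 151 182 157  89
  102 139 159 162 162]
 [166 169 169 142 140 105  97 111 140 108  76  76  90 113 145 143 177 183
   90  99 120 157 161]
 [131 131 132 133 132 119 107 144  92 
[... 232 characters left out ...]
106 161 183 125  84]
 [ 65  63  62  92  76  73  73  92 142 140 130 109 112 140 123  72  97 100
  100 103 125 180 170]
 [ 61  62  62  97  91  85  92  87  74  79  90 125 159  97  73  85 100 100
  100 101 100 138 178]
 [ 62  62  61  98  97  98  91  90  77  75  74  71  73  75  93 100  92 100
  102 100 100  96 126]
 [ 63  62  66 100  97  90  87  71  78  61  59  71  86  91  91  88  98  98
   97 100 101 101 100]
 [ 59  62  62  71  73  86  89  70  71  74  99 104  90  81  96  83  70  89
   99  95 100 101 101]
 [ 77  65  85  65  81  76  63  63  68  67  73  82  66  67  96  95  72  75
   96  98  97 101 100]
 [ 61  89  88  88  88  64  63  62  67  68  89  86  64  86  98  90  83  75
  100  98  99  97 100]]
```

Run:
```python
from h import *
np.set_printoptions(precision=4,suppress=True)
a,b=get_calibration("scene"),get_calibration("side")
for z in(.1,.105,.11,.115):print(z,plane(a,[(397.8,215.1)],z)[0],plane(b,[(356.8,167.7)],z)[0])
t=np.array([.5283,.0793]);y=2.646-np.pi;d=np.array([np.cos(y),np.sin(y)])
for L in(.145,.15):print(L,t+L*d)
w=get_calibration("wrist")
g=cv2.imread("pics/w6.png")
```

```text
0.1 [0.659  0.0213 0.1   ] [0.6673 0.0138 0.1   ]
0.105 [0.6603 0.016  0.105 ] [0.6638 0.0106 0.105 ]
0.11 [0.6617 0.0107 0.11  ] [0.6603 0.0074 0.11  ]
0.115 [0.663  0.0055 0.115 ] [0.6568 0.0042 0.115 ]
0.145 [0.6559 0.0103]
0.15 [0.6603 0.008 ]
```

Ring is free and level, at (0.661,0.009) with underside ≈0.094. I'm swinging above the nut to +32°.

Emit:
step_arm(
  increments=[
    {"jaw":-1,"delta_pos":[-0.153,-0.213,0],"rotation":[0,0,0.0422]},
    {"jaw":-1,"delta_pos":[-0.225,-0.45,0],"rotation":[0,0,0.0844]},
    {"jaw":-1,"delta_pos":[-0.266,-0.696,0],"rotation":[0,0,0.1267]},
    {"jaw":-1,"delta_pos":[-0.274,-0.944,0],"rotation":[0,0,0.1689]},
  ],
)

```text
t: 15.6
tcp_pos: [0.5052, 0.0031, 0.1012]
eef_rot: [-3.141, 0.103, -3.101]
force: [1.3, 0.3, -2.2]
opening: 0.015
gripper_force: 60.0
```

Emit:
step_arm(
  increments=[
    {"jaw":-1,"delta_pos":[0.025,-0.245,0],"rotation":[0,0,0.0417]},
    {"jaw":-1,"delta_pos":[0.081,-0.484,0],"rotation":[0,0,0.0833]},
    {"jaw":-1,"delta_pos":[0.168,-0.713,0],"rotation":[0,0,0.125]},
    {"jaw":-1,"delta_pos":[0.284,-0.929,0],"rotation":[0,0,0.1667]},
    {"jaw":-1,"delta_pos":[0.284,-0.929,0],"rotation":[0,0,0.1667]},
  ],
)

```text
t: 16.1
tcp_pos: [0.53, -0.0733, 0.1018]
eef_rot: [-3.139, 0.105, -2.583]
force: [0.8, 0.1, -2.6]
opening: 0.0152
gripper_force: 60.0
```

Run:
```python
from r import *
ring('g')
np.set_printoptions(linewidth=250)
I=cv2.imread("pics/gside.png").astype(int)[154:186,335:380];g=I.mean(2).astype(int);print(g[::2,::2])
I=cv2.imread("pics/gscene.png").astype(int)[200:236,375:420];g=I.mean(2).astype(int);print(g[::2,::2])
```

```text
16.1 [ 0.53   -0.0733  0.1018] [-3.1387  0.1046 -2.5831] [ 0.7568  0.059  -2.5573] [-0.0216  0.1601 -0.0264]
scene [([11, 13, 31, 17, 173], array([395.1, 216.2])), ([0, 14, 10, 6, 38], array([373.7, 211.8]))]
side [([31, 14, 17, 16, 74], array([370.6, 166.9]))]
ring top [ 0.6681 -0.0401  0.1501]
[[ 62  64  57  55  56  55  57  56  53  52  55  56  59  56  59  58  59 125 179 175 174 175 175]
 [ 60  62  54  57  55  55  59  57  54  54  57  56  56  61  60  62  90 177 175 175 176 176 173]
 [ 63  62  56  56  57  56  57  56  58  57  60  58  57  58  57  76 127 168 175 174 176 174 175]
 [ 63  63  55  57  57  56  54  56  56  55  57  56  59  61 116 143  96 118 161 174 175 174 175]
 [ 62  65  63  59  56  57  56  57  59  58  58  64  68 102 170 202 171  94 109 151 175 176 175]
 [ 64  65  64  62  64  63  63  60  63  65  65  63  97 172 125 153 195 200  94 105 132 171 176]
 [ 62  64  60  63  61  65  62  65  65  67  63  64  71 109 150 106 135 190 185  96  98 127 155]
 [ 66  63  63  65  65  66  64  65  65  63  64  65  59  81 150 117 106 129 178 201 137  94 114]
 [ 61  63  64  65  66  63  64  64  63  65  
[... 1728 characters left out ...]
9 141 128 100  94  92  96 105 112]
 [ 92  68  65  70  65  73 120 131 137 138 128 127 140 146 127  93  70  92  95  93  96  95  93]
 [ 83  83  87  84  83  67  63  70  79  98 116 141 147 108  72  64  70  92  95  96  95  95  97]
 [ 73  79  95  94  96  81  65  69  67  66  64  74  76  67  74  81  92  97  94  97  96  90 121]
 [ 47  66  92  94  92  72  62  86  71  59  65  68  67  77  84  95  96  96  99  94  96  98 143]
 [ 48  75  97  91  83  71  73 100  92  84  73  80  86  96  89  90  99  96  93  94  95 119 159]
 [ 49  75  92  82  81  65  67  88  83  91  91  88  82  71  68  82  96  95  94  92  98 143 160]
 [ 47  71  77  81  74  56  49  58  62  66  78  73  59  55  51  65  95  94  97  96 119 158 166]]
```

Run:
```python
from h import *
np.set_printoptions(precision=4,suppress=True,linewidth=220)
a=get_calibration("scene")
for z in(.105,.11,.115):print(z,plane(a,[(397,216.3)],z)[0],plane(a,[(395.1,216.2)],z)[0])
y=np.radians(32);print("expected", np.array([.5283,-.0710])+.15*np.array([np.cos(y),np.sin(y)]))
s=get_state();print(s['tcp_pos'],s['eef_rot'])
c,I=snap("wrist","w7");I=I.astype(int).mean(2).astype(int)
for f in("w4","w5","w6","w7"):
    g=cv2.imread(f"pics/{f}.png").astype(int).mean(2).astype(int)
    print(f,g[110:180:2,320].tolist());print([ (v,(np.where(np.abs(np.diff(g[v,285:355]))>14)[0]+285).tolist()) for v in(140,150,160,170,180,190)])
```

```text
0.105 [0.66   0.0113 0.105 ] [0.6558 0.0098 0.105 ]
0.11 [0.6613 0.0061 0.11  ] [0.6572 0.0046 0.11  ]
0.115 [0.6627 0.0009 0.115 ] [ 0.6586 -0.0006  0.115 ]
expected [0.6555 0.0085]
[ 0.5283 -0.0708  0.1011] [ 3.1415  0.1034 -2.5869]
w4 [189, 186, 186, 187, 184, 185, 168, 175, 191, 170, 84, 82, 92, 171, 179, 182, 183, 183, 181, 180, 177, 176, 174, 173, 172, 145, 148, 147, 147, 148, 147, 146, 147, 145, 147]
[(140, [299, 300, 303, 304, 305, 333, 334, 337, 338, 339]), (150, [294, 296, 342, 343, 344]), (160, [285, 286, 293, 294, 344, 346]), (170, [295, 343, 344]), (180, [301, 302, 336, 338, 339]), (190, [301, 336, 337, 338])]
w5 [184, 188, 188, 185, 187, 187, 178, 168, 168, 168, 168, 170, 98, 90, 170, 182, 187, 186, 185, 184, 182, 180, 181, 164, 153, 152, 151, 150, 149, 148, 148, 149, 150, 150, 151]
[(140, [304, 305, 306, 307, 330, 331, 332, 333]), (150, [295, 297, 342]), (160, [292, 294, 343, 344, 345]), (170, [289, 290, 295, 342, 343, 344]), (180, [289, 290, 299, 301, 336, 337, 338]), (190, [291, 292, 301, 337, 338])]
w6 [188, 188, 189, 179, 178, 171, 169, 170, 168, 163, 97, 95, 97, 98, 98, 98, 99, 99, 112, 179, 171, 171, 170, 158, 146, 144, 144, 143, 142, 140, 142, 140, 153, 166, 161]
[(140, [299, 300, 337, 338, 339]), (150, [296, 297, 303, 304, 305, 332, 333, 334, 341, 342]), (160, [292, 293, 294, 295, 342, 344]), (170, [287, 288, 291, 292, 293, 345, 346, 347]), (180, [285, 286, 294, 331, 332, 344, 345]), (190, [289, 290, 300, 332, 337, 338, 339])]
w7 [120, 104, 101, 102, 105, 108, 106, 107, 107, 107, 75, 75, 74, 76, 72, 76, 74, 80, 95, 91, 89, 92, 92, 89, 88, 87, 89, 87, 88, 86, 86, 88, 89, 87, 88]
[(140, [300, 337, 338]), (150, [293, 296, 297, 341]), (160, [293, 344]), (170, [290, 291, 293, 332, 336, 346]), (180, [289, 313, 314, 315, 316, 319, 325, 343]), (190, [299, 301, 307, 308, 338])]
```

Run:
```python
from h import *
np.set_printoptions(precision=4,suppress=True,linewidth=220)
s=get_state();t=s['tcp_pos'];yw=s['eef_rot'][2]+np.pi;d=np.array([np.cos(yw),np.sin(yw)]);print(t,np.degrees(yw))
w=get_calibration("wrist")
for zz in(.126,.129,.132):
    F=plane(w,[(319.5,171)],t[2]-.1011+zz)[0];print(F,F[:2]+.205*d, (t[:2]-F[:2])@d)
```

```text
[ 0.5279 -0.0701  0.101 ] 31.840812636196414
[ 0.4805 -0.0984  0.1259] [0.6546 0.0097] 0.05528538789223694
[ 0.4797 -0.0989  0.1289] [0.6538 0.0092] 0.05618466157980874
[ 0.4789 -0.0994  0.1319] [0.6531 0.0088] 0.05708393526738048
```

Emit:
step_arm(
  increments=[
    {"jaw":-1,"delta_pos":[0.005,0.003,-0.08],"rotation":[0,0,0]},
    {"jaw":-1,"delta_pos":[0.005,0.003,-0.16],"rotation":[0,0,0]},
    {"jaw":-1,"delta_pos":[0.005,0.003,-0.24],"rotation":[0,0,0]},
    {"jaw":-1,"delta_pos":[0.005,0.003,-0.28],"rotation":[0,0,0]},
    {"jaw":-1,"delta_pos":[0.005,0.003,-0.28],"rotation":[0,0,0]},
  ],
)

```text
t: 16.75
tcp_pos: [0.5285, -0.07, 0.0782]
eef_rot: [3.141, 0.103, -2.583]
force: [0.8, -0.2, -2.8]
opening: 0.0154
gripper_force: 60.0
```

Emit:
step_arm(
  increments=[
    {"jaw":-1,"delta_pos":[0,0,-0.02],"rotation":[0,0,0]},
    {"jaw":-1,"delta_pos":[0,0,-0.04],"rotation":[0,0,0]},
    {"jaw":-1,"delta_pos":[0,0,-0.06],"rotation":[0,0,0]},
    {"jaw":-1,"delta_pos":[0,0,-0.06],"rotation":[0,0,0]},
  ],
)

```text
t: 17.15
tcp_pos: [0.529, -0.0705, 0.0742]
eef_rot: [-3.141, 0.104, -2.583]
force: [-0.9, 0.0, -2.8]
opening: 0.0153
gripper_force: 60.0
```

Emit:
step_arm(
  increments=[
    {"jaw":-1,"delta_pos":[0,0,-0.02],"rotation":[0,0,0]},
    {"jaw":-1,"delta_pos":[0,0,-0.04],"rotation":[0,0,0]},
    {"jaw":-1,"delta_pos":[0,0,-0.04],"rotation":[0,0,0]},
  ],
)

```text
t: 17.45
tcp_pos: [0.5289, -0.0704, 0.0709]
eef_rot: [-3.141, 0.104, -2.583]
force: [0.4, -0.7, -2.6]
opening: 0.0153
gripper_force: 60.0
```

Emit:
step_arm(
  increments=[
    {"jaw":-1,"delta_pos":[0,0,-0.02],"rotation":[0,0,0]},
    {"jaw":-1,"delta_pos":[0,0,-0.04],"rotation":[0,0,0]},
    {"jaw":-1,"delta_pos":[0,0,-0.06],"rotation":[0,0,0]},
    {"jaw":-1,"delta_pos":[0,0,-0.06],"rotation":[0,0,0]},
  ],
)

```text
t: 17.85
tcp_pos: [0.529, -0.0703, 0.066]
eef_rot: [-3.141, 0.104, -2.583]
force: [-1.3, -1.2, -2.9]
opening: 0.0154
gripper_force: 60.0
```

Run:
```python
from r import *
s=get_state();print(s['tcp_pos'],s['force'],s['wrist_torque'])
```

```text
[ 0.529  -0.0703  0.066 ] [-1.3164 -1.161  -2.8923] [-0.1645  0.2578 -0.0138]
```

Emit:
step_arm(
  increments=[
    {"jaw":-1,"delta_pos":[0,0,-0.02],"rotation":[0,0,0]},
    {"jaw":-1,"delta_pos":[0,0,-0.04],"rotation":[0,0,0]},
    {"jaw":-1,"delta_pos":[0,0,-0.06],"rotation":[0,0,0]},
    {"jaw":-1,"delta_pos":[0,0,-0.06],"rotation":[0,0,0]},
  ],
)

```text
t: 18.25
tcp_pos: [0.529, -0.0704, 0.0613]
eef_rot: [-3.141, 0.104, -2.583]
force: [-1.3, -1.3, -2.1]
opening: 0.0153
gripper_force: 60.0
```

Run:
```python
from r import *
s=get_state();print(s['tcp_pos'],s['force'],s['wrist_torque'])
```

```text
[ 0.529  -0.0704  0.0613] [-1.2503 -1.2633 -2.0551] [-0.2129  0.3478 -0.0592]
```

Emit:
step_arm(
  increments=[
    {"jaw":-1,"delta_pos":[-0.109,0.188,-0.03],"rotation":[0,0,-0.0367]},
    {"jaw":-1,"delta_pos":[-0.19,0.388,-0.03],"rotation":[0,0,-0.0733]},
    {"jaw":-1,"delta_pos":[-0.248,0.595,-0.03],"rotation":[0,0,-0.11]},
    {"jaw":-1,"delta_pos":[-0.281,0.809,-0.03],"rotation":[0,0,-0.1467]},
    {"jaw":-1,"delta_pos":[-0.29,0.991,-0.03],"rotation":[0,0,-0.1778]},
  ],
)

```text
t: 18.75
tcp_pos: [0.5058, 0.0094, 0.0593]
eef_rot: [-3.14, 0.105, 3.137]
force: [0.1, -2.3, -1.3]
opening: 0.0153
gripper_force: 60.0
```

Run:
```python
from r import *
s=get_state();print(s['tcp_pos'],s['eef_rot'],s['force'],s['wrist_torque'])
```

```text
[0.5058 0.0094 0.0593] [-3.1405  0.1047  3.1371] [ 0.0818 -2.3425 -1.333 ] [-0.4083  0.0808 -0.1319]
```

Emit:
step_arm(
  increments=[
    {"jaw":-1,"delta_pos":[0.014,0.223,0],"rotation":[0,0,-0.0378]},
    {"jaw":-1,"delta_pos":[0.053,0.441,0],"rotation":[0,0,-0.0756]},
    {"jaw":-1,"delta_pos":[0.118,0.654,0],"rotation":[0,0,-0.1133]},
    {"jaw":-1,"delta_pos":[0.208,0.858,0],"rotation":[0,0,-0.1511]},
    {"jaw":-1,"delta_pos":[0.285,0.994,0],"rotation":[0,0,-0.1778]},
  ],
)

```text
t: 19.25
tcp_pos: [0.5294, 0.0893, 0.0594]
eef_rot: [-3.141, 0.105, 2.579]
force: [0.9, -5.2, -2.7]
opening: 0.0154
gripper_force: 60.0
```

Emit:
step_arm(
  increments=[
    {"jaw":-1,"delta_pos":[0.034,0.056,0],"rotation":[0,0,-0.0111]},
    {"jaw":-1,"delta_pos":[0.034,0.056,0],"rotation":[0,0,-0.0111]},
  ],
)

```text
t: 19.45
tcp_pos: [0.5322, 0.0935, 0.0593]
eef_rot: [-3.141, 0.105, 2.549]
force: [1.3, -1.9, -1.8]
opening: 0.0153
gripper_force: 60.0
```

Run:
```python
from r import *
s=get_state();print(s['tcp_pos'],s['eef_rot'],s['force'],s['wrist_torque'])
```

```text
[0.5322 0.0935 0.0593] [-3.1415  0.1049  2.5488] [ 1.2649 -1.9036 -1.7814] [-0.2758 -0.0509 -0.1148]
```

Emit:
step_arm(
  increments=[
    {"jaw":-1,"delta_pos":[-0.05,-0.085,0],"rotation":[0,0,0.0167]},
    {"jaw":-1,"delta_pos":[-0.101,-0.169,0],"rotation":[0,0,0.0333]},
    {"jaw":-1,"delta_pos":[-0.101,-0.169,0],"rotation":[0,0,0.0333]},
  ],
)

```text
t: 19.75
tcp_pos: [0.5227, 0.0789, 0.0589]
eef_rot: [-3.141, 0.103, 2.653]
force: [0.8, 0.7, -2.2]
opening: 0.0151
gripper_force: 60.0
```

Emit:
step_arm(
  increments=[
    {"jaw":-1,"delta_pos":[0.003,-0.002,0.015],"rotation":[-0.002,-0.0037,0]},
    {"jaw":-1,"delta_pos":[0.006,-0.003,0.03],"rotation":[-0.004,-0.0074,0]},
    {"jaw":-1,"delta_pos":[0.008,-0.004,0.045],"rotation":[-0.006,-0.011,0]},
    {"jaw":-1,"delta_pos":[0.011,-0.006,0.06],"rotation":[-0.0078,-0.0147,0]},
    {"jaw":-1,"delta_pos":[0.011,-0.006,0.06],"rotation":[-0.0078,-0.0147,0]},
  ],
)

```text
t: 20.25
tcp_pos: [0.524, 0.0792, 0.064]
eef_rot: [-3.141, 0.157, 2.653]
force: [0.4, -0.5, -3.7]
opening: 0.0155
gripper_force: 60.0
```

Run:
```python
from r import *
s=get_state();print(s['tcp_pos'],s['eef_rot'],s['force'],s['wrist_torque'])
```

```text
[0.524  0.0792 0.064 ] [-3.1408  0.1569  2.6533] [ 0.3661 -0.4569 -3.7464] [ 0.0903  0.2614 -0.0027]
```

Emit:
step_arm(
  increments=[
    {"jaw":-1,"delta_pos":[0,0,0.025],"rotation":[0,0,0]},
    {"jaw":-1,"delta_pos":[0,0,0.05],"rotation":[0,0,0]},
    {"jaw":-1,"delta_pos":[0,0,0.075],"rotation":[0,0,0]},
    {"jaw":-1,"delta_pos":[0,0,0.1],"rotation":[0,0,0]},
    {"jaw":-1,"delta_pos":[0,0,0.1],"rotation":[0,0,0]},
  ],
)

```text
t: 20.75
tcp_pos: [0.5245, 0.0788, 0.0723]
eef_rot: [-3.141, 0.157, 2.653]
force: [0.2, 0.0, -2.8]
opening: 0.0153
gripper_force: 60.0
```

Run:
```python
from r import *
s=get_state();print(s['tcp_pos'],s['eef_rot'],s['force'],s['wrist_torque'])
```

```text
[0.5245 0.0788 0.0723] [-3.141   0.1569  2.6527] [ 0.1627  0.0294 -2.7636] [0.1549 0.1915 0.0142]
```

Emit:
step_arm(
  increments=[
    {"jaw":-1,"delta_pos":[0,0,0.025],"rotation":[0,0,0]},
    {"jaw":-1,"delta_pos":[0,0,0.05],"rotation":[0,0,0]},
    {"jaw":-1,"delta_pos":[0,0,0.075],"rotation":[0,0,0]},
    {"jaw":-1,"delta_pos":[0,0,0.1],"rotation":[0,0,0]},
    {"jaw":-1,"delta_pos":[0,0,0.1],"rotation":[0,0,0]},
  ],
)

```text
t: 21.25
tcp_pos: [0.5245, 0.0788, 0.0803]
eef_rot: [-3.141, 0.157, 2.653]
force: [0.1, 0.2, -2.7]
opening: 0.0152
gripper_force: 60.0
```

Run:
```python
from r import *
s=get_state();print(s['tcp_pos'],s['eef_rot'],s['force'],s['wrist_torque'])
```

```text
[0.5245 0.0788 0.0803] [-3.1411  0.1569  2.6528] [ 0.0907  0.1662 -2.7247] [0.1334 0.2514 0.0518]
```

Emit:
step_arm(
  increments=[
    {"jaw":-1,"delta_pos":[0,0,0.06],"rotation":[0,0,0]},
    {"jaw":-1,"delta_pos":[0,0,0.12],"rotation":[0,0,0]},
    {"jaw":-1,"delta_pos":[0,0,0.18],"rotation":[0,0,0]},
    {"jaw":-1,"delta_pos":[0,0,0.2],"rotation":[0,0,0]},
    {"jaw":-1,"delta_pos":[0,0,0.2],"rotation":[0,0,0]},
  ],
)

```text
t: 21.75
tcp_pos: [0.5246, 0.0788, 0.0965]
eef_rot: [-3.141, 0.157, 2.653]
force: [-1.0, -0.2, -2.6]
opening: 0.0152
gripper_force: 60.0
```

Run:
```python
from r import *
ring('k');w,_=snap("wrist","w8")
for f in("w7","w8"):
    g=cv2.imread(f"pics/{f}.png").astype(int).mean(2).astype(int)
    print(f,g[120:180:2,320].tolist());print([ (v,(np.where(np.abs(np.diff(g[v,285:355]))>14)[0]+285).tolist()) for v in(140,150,160,170,180,190)])
np.set_printoptions(linewidth=250)
I=cv2.imread("pics/kside.png").astype(int)[154:186,335:380];g=I.mean(2).astype(int);print(g[::2,::2])
```

```text
21.75 [0.5246 0.0788 0.0965] [-3.1412  0.1572  2.6528] [-1.0347 -0.1894 -2.5702] [0.1045 0.2184 0.0135]
scene [([5, 0, 12, 5, 32], array([380.6, 196.9])), ([14, 10, 25, 18, 123], array([395.8, 214.1]))]
side [([0, 0, 48, 29, 481], array([346.1, 157.8])), ([23, 0, 25, 20, 47], array([367.1, 156.1]))]
ring top [0.6556 0.045  0.103 ]
w7 [108, 106, 107, 107, 107, 75, 75, 74, 76, 72, 76, 74, 80, 95, 91, 89, 92, 92, 89, 88, 87, 89, 87, 88, 86, 86, 88, 89, 87, 88]
[(140, [300, 337, 338]), (150, [293, 296, 297, 341]), (160, [293, 344]), (170, [290, 291, 293, 332, 336, 346]), (180, [289, 313, 314, 315, 316, 319, 325, 343]), (190, [299, 301, 307, 308, 338])]
w8 [173, 173, 172, 174, 178, 91, 84, 86, 85, 86, 88, 87, 114, 162, 160, 160, 162, 158, 156, 155, 155, 154, 152, 152, 149, 148, 149, 150, 150, 152]
[(140, [294, 295, 300, 337, 338]), (150, [288, 289, 296, 301, 302, 303, 334, 335, 340, 341]), (160, [294, 295, 342, 344, 345]), (170, [290, 292, 293, 345, 346, 347]), (180, [298, 299, 343, 344]), (190, [288, 299, 310, 311, 336, 337, 338, 341, 342])]
[[162 164 161 161 163 156  98  99  99 140 182 
[... 774 characters left out ...]
8 102  99  96 107 160 180 126  84]
 [ 73  72  64  75  73  72  74 138 140 128  97  92 133 141  92  84 100 100 100 103 125 183 169]
 [ 62  62  62  97  72  80  82  73  79  93 125 144 126  74  82  97 100 100 100 100  99 137 177]
 [ 61  62  61  99  97  97  91  75  73  73  72  72  73  82  99  99  94  99  99  99 100  96 124]
 [ 62  60  65  99  97  89  88  73  81  78  60  75  88  83  75  99 100  98  98 100 100 100  99]
 [ 58  63  63  71  68  89  95  72  80  83 102  96  88  88 101  71  73  99  96  95 101 100 101]
 [ 93  64  85  64  83  74  65  67  67  69  79  82  67  67  98  81  72  98  98  98  97 100 100]
 [ 87  89  90  87  87  66  64  64  65  69  90  85  64  90  98  90  72  87  99  99  97  96 100]]
```

Emit:
step_arm(
  increments=[
    {"jaw":-1,"delta_pos":[-0.006,0.003,0],"rotation":[0.004,0.0074,0]},
    {"jaw":-1,"delta_pos":[-0.011,0.006,0],"rotation":[0.0078,0.0147,0]},
  ],
)

```text
t: 22.1
tcp_pos: [0.5231, 0.0794, 0.0958]
eef_rot: [-3.141, 0.102, 2.653]
force: [1.2, 0.4, -2.5]
opening: 0.015
gripper_force: 60.0
```

Emit:
step_arm(
  increments=[
    {"jaw":-1,"delta_pos":[-0.101,-0.224,0],"rotation":[0,0,0.0417]},
    {"jaw":-1,"delta_pos":[-0.173,-0.458,0],"rotation":[0,0,0.0833]},
    {"jaw":-1,"delta_pos":[-0.211,-0.7,0],"rotation":[0,0,0.125]},
    {"jaw":-1,"delta_pos":[-0.219,-0.945,0],"rotation":[0,0,0.1667]},
  ],
)

```text
t: 22.5
tcp_pos: [0.5055, 0.003, 0.0959]
eef_rot: [-3.141, 0.103, -3.101]
force: [0.4, -0.2, -2.5]
opening: 0.0152
gripper_force: 60.0
```

Emit:
step_arm(
  increments=[
    {"jaw":-1,"delta_pos":[0.025,-0.245,0],"rotation":[0,0,0.0417]},
    {"jaw":-1,"delta_pos":[0.081,-0.484,0],"rotation":[0,0,0.0833]},
    {"jaw":-1,"delta_pos":[0.168,-0.713,0],"rotation":[0,0,0.125]},
    {"jaw":-1,"delta_pos":[0.284,-0.929,0],"rotation":[0,0,0.1667]},
    {"jaw":-1,"delta_pos":[0.284,-0.929,0],"rotation":[0,0,0.1667]},
  ],
)

```text
t: 23.0
tcp_pos: [0.5303, -0.0735, 0.0965]
eef_rot: [-3.139, 0.105, -2.583]
force: [-0.3, 0.8, -1.7]
opening: 0.0152
gripper_force: 60.0
```

Emit:
step_arm(
  increments=[
    {"jaw":-1,"delta_pos":[0,0,-0.05],"rotation":[0,0,0]},
    {"jaw":-1,"delta_pos":[0,0,-0.1],"rotation":[0,0,0]},
    {"jaw":-1,"delta_pos":[0,0,-0.15],"rotation":[0,0,0]},
    {"jaw":-1,"delta_pos":[0,0,-0.21],"rotation":[0,0,0]},
    {"jaw":-1,"delta_pos":[0,0,-0.21],"rotation":[0,0,0]},
  ],
)

```text
t: 23.5
tcp_pos: [0.5277, -0.0698, 0.0782]
eef_rot: [3.141, 0.103, -2.583]
force: [0.5, 0.6, -3.5]
opening: 0.0153
gripper_force: 60.0
```

Run:
```python
from r import *
s=get_state();print(s['tcp_pos'],s['eef_rot'],s['force'],s['wrist_torque'])
```

```text
[ 0.5277 -0.0698  0.0782] [ 3.141   0.103  -2.5828] [ 0.4574  0.5831 -3.534 ] [-0.0564  0.2677 -0.0157]
```

Same state as before the last seating, so I'll continue down slowly.

Emit:
step_arm(
  increments=[
    {"jaw":-1,"delta_pos":[0,0,-0.025],"rotation":[0,0,0]},
    {"jaw":-1,"delta_pos":[0,0,-0.05],"rotation":[0,0,0]},
    {"jaw":-1,"delta_pos":[0,0,-0.075],"rotation":[0,0,0]},
    {"jaw":-1,"delta_pos":[0,0,-0.1],"rotation":[0,0,0]},
    {"jaw":-1,"delta_pos":[0,0,-0.1],"rotation":[0,0,0]},
  ],
)

```text
t: 24.0
tcp_pos: [0.5283, -0.0706, 0.0708]
eef_rot: [-3.141, 0.104, -2.583]
force: [0.0, 0.4, -2.8]
opening: 0.0154
gripper_force: 60.0
```

Run:
```python
from r import *
s=get_state();print(s['tcp_pos'],s['eef_rot'],s['force'],s['wrist_torque'])
```

```text
[ 0.5283 -0.0706  0.0708] [-3.1411  0.1037 -2.583 ] [ 0.0376  0.4023 -2.7873] [-0.1229  0.2206  0.0432]
```

Emit:
step_arm(
  increments=[
    {"jaw":-1,"delta_pos":[0,0,-0.03],"rotation":[0,0,0]},
    {"jaw":-1,"delta_pos":[0,0,-0.06],"rotation":[0,0,0]},
    {"jaw":-1,"delta_pos":[0,0,-0.09],"rotation":[0,0,0]},
    {"jaw":-1,"delta_pos":[0,0,-0.12],"rotation":[0,0,0]},
    {"jaw":-1,"delta_pos":[0,0,-0.12],"rotation":[0,0,0]},
  ],
)

```text
t: 24.5
tcp_pos: [0.5282, -0.0705, 0.061]
eef_rot: [-3.141, 0.104, -2.583]
force: [-0.8, 0.3, -2.4]
opening: 0.0151
gripper_force: 60.0
```

Run:
```python
from r import *
s=get_state();print(s['tcp_pos'],s['eef_rot'],s['force'],s['wrist_torque'])
```

```text
[ 0.5282 -0.0705  0.061 ] [-3.1414  0.1036 -2.583 ] [-0.7546  0.2834 -2.4289] [-0.0427  0.1996 -0.0115]
```

Emit:
step_arm(
  increments=[
    {"jaw":-1,"delta_pos":[-0.095,0.171,-0.03],"rotation":[0,0,-0.0333]},
    {"jaw":-1,"delta_pos":[-0.149,0.291,-0.03],"rotation":[0,0,-0.0556]},
    {"jaw":-1,"delta_pos":[-0.194,0.414,-0.03],"rotation":[0,0,-0.0778]},
    {"jaw":-1,"delta_pos":[-0.229,0.54,-0.03],"rotation":[0,0,-0.1]},
    {"jaw":-1,"delta_pos":[-0.229,0.54,-0.03],"rotation":[0,0,-0.1]},
  ],
)

```text
t: 25.0
tcp_pos: [0.51, -0.0268, 0.0593]
eef_rot: [-3.14, 0.104, -2.897]
force: [-2.2, -3.2, -1.9]
opening: 0.0151
gripper_force: 60.0
```

```bash
cat > f.py <<'E'
from r import *
s=get_state();t=s['tcp_pos'];N=np.array([.6555,.0085]);v=N-t[:2]
th=np.arctan2(v[1],v[0]);F=s['force'];d=v/np.linalg.norm(v)
print(t,"pos ang",np.degrees(th),"yaw",np.degrees(s['eef_rot'][2])%360-180,"F",F,"rad",F[:2]@d,"tang(resist)",F[0]*d[1]-F[1]*d[0],"T",s['wrist_torque'])
E
python3 f.py
```

```text
[ 0.51   -0.0268  0.0593] pos ang 13.649512571817434 yaw 14.039652220084093 F [-2.1836 -3.1784 -1.862 ] rad -2.8719876825301847 tang(resist) 2.573363001890118 T [-0.3235  0.3685 -0.1761]
```

Emit:
step_arm(
  increments=[
    {"jaw":-1,"delta_pos":[-0.02,0.064,0],"rotation":[0,0,-0.0111]},
    {"jaw":-1,"delta_pos":[-0.034,0.129,0],"rotation":[0,0,-0.0222]},
    {"jaw":-1,"delta_pos":[-0.034,0.129,0],"rotation":[0,0,-0.0222]},
  ],
)

```text
t: 25.3
tcp_pos: [0.508, -0.0174, 0.0594]
eef_rot: [-3.14, 0.105, -2.965]
force: [0.9, -2.3, -2.6]
opening: 0.0151
gripper_force: 60.0
```

```bash
python3 f.py
```

```text
[ 0.508  -0.0174  0.0594] pos ang 9.954458498257402 yaw 10.111210013255885 F [ 0.9286 -2.3309 -2.6267] rad 0.5117172781552296 tang(resist) 2.456307292476022 T [-0.3154  0.0733 -0.12  ]
```

Emit:
step_arm(
  increments=[
    {"jaw":-1,"delta_pos":[-0.01,0.064,0],"rotation":[0,0,-0.0111]},
    {"jaw":-1,"delta_pos":[-0.019,0.129,0],"rotation":[0,0,-0.0222]},
    {"jaw":-1,"delta_pos":[-0.019,0.129,0],"rotation":[0,0,-0.0222]},
  ],
)

```text
t: 25.6
tcp_pos: [0.5066, -0.0071, 0.0594]
eef_rot: [-3.14, 0.105, -3.035]
force: [0.7, -1.6, -2.6]
opening: 0.0152
gripper_force: 60.0
```

```bash
python3 f.py
```

```text
[ 0.5066 -0.0071  0.0594] pos ang 5.979560018854331 yaw 6.1277462311875865 F [ 0.6827 -1.5906 -2.6211] rad 0.513249677102869 tang(resist) 1.6530895570135604 T [-0.3421 -0.0557 -0.1415]
```

Emit:
step_arm(
  increments=[
    {"jaw":-1,"delta_pos":[-0.006,0.066,0],"rotation":[0,0,-0.0111]},
    {"jaw":-1,"delta_pos":[-0.009,0.131,0],"rotation":[0,0,-0.0222]},
    {"jaw":-1,"delta_pos":[-0.009,0.131,0],"rotation":[0,0,-0.0222]},
  ],
)

```text
t: 25.9
tcp_pos: [0.5059, 0.0035, 0.0594]
eef_rot: [-3.14, 0.105, -3.104]
force: [2.1, -2.8, -2.1]
opening: 0.0154
gripper_force: 60.0
```

```bash
python3 f.py
```

```text
[0.5059 0.0035 0.0594] pos ang 1.9250398071320105 yaw 2.1411627538641937 F [ 2.1107 -2.8351 -2.0806] rad 2.014297287672437 tang(resist) 2.9043980479747264 T [-0.3297 -0.1649 -0.1305]
```

Emit:
step_arm(
  increments=[
    {"jaw":-1,"delta_pos":[0.004,0.066,0],"rotation":[0,0,-0.0111]},
    {"jaw":-1,"delta_pos":[0.005,0.131,0],"rotation":[0,0,-0.0222]},
    {"jaw":-1,"delta_pos":[0.005,0.131,0],"rotation":[0,0,-0.0222]},
  ],
)

```text
t: 26.2
tcp_pos: [0.5059, 0.014, 0.0592]
eef_rot: [-3.14, 0.104, 3.109]
force: [0.4, -2.4, -1.6]
opening: 0.0152
gripper_force: 60.0
```

```bash
python3 f.py
```

```text
[0.5059 0.014  0.0592] pos ang -2.0953511759248173 yaw -1.8497927895313353 F [ 0.3869 -2.4403 -1.5582] rad 0.47589269641757903 tang(resist) 2.424526134189595 T [-0.363   0.0176 -0.163 ]
```

Emit:
step_arm(
  increments=[
    {"jaw":-1,"delta_pos":[0.004,0.066,0],"rotation":[0,0,-0.0111]},
    {"jaw":-1,"delta_pos":[0.006,0.098,0],"rotation":[0,0,-0.0167]},
    {"jaw":-1,"delta_pos":[0.006,0.098,0],"rotation":[0,0,-0.0167]},
  ],
)

```text
t: 26.5
tcp_pos: [0.5064, 0.0218, 0.0592]
eef_rot: [-3.14, 0.104, 3.056]
force: [0.6, -3.2, -1.5]
opening: 0.0151
gripper_force: 60.0
```

```bash
python3 f.py
```

```text
[0.5064 0.0218 0.0592] pos ang -5.105632212690473 yaw -4.889542833895177 F [ 0.6111 -3.2229 -1.4755] rad 0.8954705607206368 tang(resist) 3.155684889501984 T [-0.3883 -0.0906 -0.1681]
```

Emit:
step_arm(
  increments=[
    {"jaw":-1,"delta_pos":[0.004,0.033,0],"rotation":[0,0,-0.0056]},
    {"jaw":-1,"delta_pos":[0.008,0.065,0],"rotation":[0,0,-0.0111]},
    {"jaw":-1,"delta_pos":[0.008,0.065,0],"rotation":[0,0,-0.0111]},
  ],
)

```text
t: 26.8
tcp_pos: [0.507, 0.0274, 0.0592]
eef_rot: [-3.141, 0.104, 3.02]
force: [1.9, -3.3, -2.0]
opening: 0.0152
gripper_force: 60.0
```

```bash
python3 f.py
```

```text
[0.507  0.0274 0.0592] pos ang -7.251306026950992 yaw -6.985531522901056 F [ 1.9251 -3.2661 -2.0171] rad 2.3219172209659042 tang(resist) 2.9970039169284624 T [-0.5027 -0.1788 -0.161 ]
```

Emit:
step_arm(
  increments=[
    {"jaw":-1,"delta_pos":[0.005,0.032,0],"rotation":[0,0,-0.0056]},
    {"jaw":-1,"delta_pos":[0.005,0.032,0],"rotation":[0,0,-0.0056]},
  ],
)

```text
t: 27.0
tcp_pos: [0.5073, 0.03, 0.0592]
eef_rot: [-3.141, 0.104, 3.002]
force: [2.2, -3.6, -2.0]
opening: 0.0154
gripper_force: 60.0
```

```bash
python3 f.py
```

```text
[0.5073 0.03   0.0592] pos ang -8.250513680852396 yaw -8.01008343487996 F [ 2.1579 -3.5793 -1.9737] rad 2.6491816790387825 tang(resist) 3.2326208055659817 T [-0.4925 -0.1976 -0.0805]
```

Emit:
step_arm(
  increments=[
    {"jaw":-1,"delta_pos":[0.008,0.032,0],"rotation":[0,0,-0.0056]},
    {"jaw":-1,"delta_pos":[0.008,0.032,0],"rotation":[0,0,-0.0056]},
  ],
)

```text
t: 27.2
tcp_pos: [0.5078, 0.0326, 0.0591]
eef_rot: [-3.141, 0.104, 2.984]
force: [0.4, -3.8, -2.5]
opening: 0.0155
gripper_force: 60.0
```

```bash
python3 f.py
```

```text
[0.5078 0.0326 0.0591] pos ang -9.276091605736044 yaw -9.023341591408922 F [ 0.4075 -3.7855 -2.5466] rad 1.0123825221745124 tang(resist) 3.670319013219623 T [-0.5394 -0.089  -0.1102]
```

Emit:
step_arm(
  increments=[
    {"jaw":-1,"delta_pos":[0.007,0.032,0],"rotation":[0,0,-0.0056]},
    {"jaw":-1,"delta_pos":[0.007,0.032,0],"rotation":[0,0,-0.0056]},
  ],
)

```text
t: 27.4
tcp_pos: [0.5082, 0.0352, 0.059]
eef_rot: [-3.141, 0.104, 2.966]
force: [0.2, -3.4, -1.6]
opening: 0.0154
gripper_force: 60.0
```

```bash
python3 f.py
```

```text
[0.5082 0.0352 0.059 ] pos ang -10.276445622288154 yaw -10.032815318425037 F [ 0.1589 -3.4035 -1.5545] rad 0.7635733902712373 tang(resist) 3.3205342447188695 T [-0.4072  0.034  -0.055 ]
```

Emit:
step_arm(
  increments=[
    {"jaw":-1,"delta_pos":[0.006,0.032,0],"rotation":[0,0,-0.0056]},
    {"jaw":-1,"delta_pos":[0.006,0.032,0],"rotation":[0,0,-0.0056]},
  ],
)

```text
t: 27.6
tcp_pos: [0.5087, 0.0378, 0.059]
eef_rot: [-3.141, 0.104, 2.949]
force: [0.4, -2.8, -1.8]
opening: 0.0153
gripper_force: 60.0
```

```bash
python3 f.py
```

```text
[0.5087 0.0378 0.059 ] pos ang -11.280132197513076 yaw -11.043338967809603 F [ 0.3751 -2.7748 -1.7738] rad 0.9106531996116118 tang(resist) 2.6478530294944953 T [-0.4547  0.0274 -0.1228]
```

Emit:
step_arm(
  increments=[
    {"jaw":-1,"delta_pos":[0.006,0.032,0],"rotation":[0,0,-0.0056]},
    {"jaw":-1,"delta_pos":[0.006,0.032,0],"rotation":[0,0,-0.0056]},
  ],
)

```text
t: 27.8
tcp_pos: [0.5092, 0.0403, 0.059]
eef_rot: [-3.141, 0.104, 2.931]
force: [0.7, -2.5, -2.0]
opening: 0.015
gripper_force: 60.0
```

```bash
python3 f.py
```

```text
[0.5092 0.0403 0.059 ] pos ang -12.271591489621468 yaw -12.046677532810492 F [ 0.6933 -2.4668 -2.0152] rad 1.2017670192543437 tang(resist) 2.2630534127172246 T [-0.4671 -0.0115 -0.085 ]
```

Emit:
step_arm(
  increments=[
    {"jaw":-1,"delta_pos":[0.007,0.032,0],"rotation":[0,0,-0.0056]},
    {"jaw":-1,"delta_pos":[0.007,0.032,0],"rotation":[0,0,-0.0056]},
  ],
)

```text
t: 28.0
tcp_pos: [0.5098, 0.0429, 0.0591]
eef_rot: [-3.141, 0.104, 2.914]
force: [-0.6, -3.1, -1.8]
opening: 0.0152
gripper_force: 60.0
```

```bash
python3 f.py
```

```text
[0.5098 0.0429 0.0591] pos ang -13.273303927745022 yaw -13.060629692225831 F [-0.5862 -3.1002 -1.7936] rad 0.1412494362707159 tang(resist) 3.151928583550816 T [-0.4441  0.0276 -0.1024]
```

Emit:
step_arm(
  increments=[
    {"jaw":-1,"delta_pos":[0.007,0.032,0],"rotation":[0,0,-0.0056]},
    {"jaw":-1,"delta_pos":[0.007,0.032,0],"rotation":[0,0,-0.0056]},
  ],
)

```text
t: 28.2
tcp_pos: [0.5104, 0.0454, 0.0591]
eef_rot: [-3.141, 0.104, 2.896]
force: [-0.2, -3.0, -2.0]
opening: 0.0153
gripper_force: 60.0
```

```bash
python3 f.py
```

```text
[0.5104 0.0454 0.0591] pos ang -14.27613656848713 yaw -14.067029978465058 F [-0.2437 -2.9988 -2.0462] rad 0.503326007405124 tang(resist) 2.966304059689702 T [-0.4534  0.0575 -0.1277]
```

Emit:
step_arm(
  increments=[
    {"jaw":-1,"delta_pos":[0.008,0.032,0],"rotation":[0,0,-0.0056]},
    {"jaw":-1,"delta_pos":[0.008,0.032,0],"rotation":[0,0,-0.0056]},
  ],
)

```text
t: 28.4
tcp_pos: [0.511, 0.0477, 0.0591]
eef_rot: [-3.14, 0.104, 2.879]
force: [-1.1, -4.6, -1.9]
opening: 0.015
gripper_force: 60.0
```

```bash
python3 f.py
```

```text
[0.511  0.0477 0.0591] pos ang -15.162399120299952 yaw -15.059891703945993 F [-1.0734 -4.5512 -1.8674] rad 0.15438929335262272 tang(resist) 4.67348951371792 T [-0.8081  0.1913 -0.0667]
```

Emit:
step_arm(
  increments=[
    {"jaw":-1,"delta_pos":[0.008,0.032,0],"rotation":[0,0,-0.0056]},
    {"jaw":-1,"delta_pos":[0.008,0.032,0],"rotation":[0,0,-0.0056]},
  ],
)

```text
t: 28.6
tcp_pos: [0.5116, 0.0498, 0.059]
eef_rot: [-3.139, 0.104, 2.862]
force: [-1.1, -7.8, -1.6]
opening: 0.0155
gripper_force: 60.0
```

```bash
python3 f.py
```

```text
[0.5116 0.0498 0.059 ] pos ang -16.002037098458693 yaw -16.042202361930407 F [-1.0807 -7.7554 -1.5824] rad 1.0990904949910507 tang(resist) 7.7527777343557425 T [-1.1754  0.2504  0.0299]
```

The stop is reached: tangential force 7.75 N × 0.15 m ≈ 1.1 N m. I'll hold briefly, back off to mid-play, then lift with a slight nose-up pitch.

Emit:
step_arm(
  increments=[
    {"jaw":-1,"delta_pos":[0.001,0.005,0],"rotation":[0,0,-0.001]},
    {"jaw":-1,"delta_pos":[0.001,0.005,0],"rotation":[0,0,-0.001]},
  ],
)

```text
t: 28.8
tcp_pos: [0.5117, 0.0499, 0.0591]
eef_rot: [-3.139, 0.104, 2.859]
force: [-0.5, -8.7, -2.1]
opening: 0.0152
gripper_force: 60.0
```

```bash
python3 f.py
```

```text
[0.5117 0.0499 0.0591] pos ang -16.054389324748705 yaw -16.208757438323715 F [-0.5107 -8.6724 -2.1253] rad 1.9075461031366008 tang(resist) 8.475364384756654 T [-1.1872  0.2828  0.038 ]
```

Emit:
step_arm(
  increments=[
    {"jaw":-1,"delta_pos":[-0.022,-0.098,0],"rotation":[0,0,0.0172]},
    {"jaw":-1,"delta_pos":[-0.044,-0.196,0],"rotation":[0,0,0.0343]},
    {"jaw":-1,"delta_pos":[-0.044,-0.196,0],"rotation":[0,0,0.0343]},
  ],
)

```text
t: 29.1
tcp_pos: [0.5079, 0.0349, 0.0589]
eef_rot: [-3.141, 0.103, 2.965]
force: [-0.1, 0.5, -3.2]
opening: 0.0151
gripper_force: 60.0
```

```bash
python3 f.py
```

```text
[0.5079 0.0349 0.0589] pos ang -10.146987888266686 yaw -10.107599936920934 F [-0.1187  0.4972 -3.2352] rad -0.2044488850594699 tang(resist) -0.46847706870598993 T [0.0482 0.2342 0.012 ]
```

Emit:
step_arm(
  increments=[
    {"jaw":-1,"delta_pos":[0.003,-0.001,0.015],"rotation":[-0.0007,-0.0041,0]},
    {"jaw":-1,"delta_pos":[0.006,-0.001,0.03],"rotation":[-0.0015,-0.0082,0]},
    {"jaw":-1,"delta_pos":[0.009,-0.002,0.045],"rotation":[-0.0022,-0.0123,0]},
    {"jaw":-1,"delta_pos":[0.012,-0.002,0.06],"rotation":[-0.0029,-0.0164,0]},
    {"jaw":-1,"delta_pos":[0.012,-0.002,0.06],"rotation":[-0.0029,-0.0164,0]},
  ],
)

```text
t: 29.6
tcp_pos: [0.5087, 0.0352, 0.0639]
eef_rot: [-3.141, 0.156, 2.966]
force: [-0.8, -0.0, -3.5]
opening: 0.0153
gripper_force: 60.0
```

```bash
python3 f.py
```

```text
[0.5087 0.0352 0.0639] pos ang -10.313838792074577 yaw -10.045700924953792 F [-0.8158 -0.01   -3.5109] rad -0.8007964563123569 tang(resist) 0.1558730128493712 T [ 0.1063  0.465  -0.0474]
```

Emit:
step_arm(
  increments=[
    {"jaw":-1,"delta_pos":[0,0,0.025],"rotation":[0,0,0]},
    {"jaw":-1,"delta_pos":[0,0,0.05],"rotation":[0,0,0]},
    {"jaw":-1,"delta_pos":[0,0,0.075],"rotation":[0,0,0]},
    {"jaw":-1,"delta_pos":[0,0,0.1],"rotation":[0,0,0]},
  ],
)

```text
t: 30.0
tcp_pos: [0.5098, 0.0347, 0.0724]
eef_rot: [-3.141, 0.157, 2.966]
force: [-1.0, 1.2, -2.9]
opening: 0.0151
gripper_force: 60.0
```

Emit:
step_arm(
  increments=[
    {"jaw":-1,"delta_pos":[0,0,0.025],"rotation":[0,0,0]},
    {"jaw":-1,"delta_pos":[0,0,0.05],"rotation":[0,0,0]},
    {"jaw":-1,"delta_pos":[0,0,0.075],"rotation":[0,0,0]},
    {"jaw":-1,"delta_pos":[0,0,0.1],"rotation":[0,0,0]},
    {"jaw":-1,"delta_pos":[0,0,0.1],"rotation":[0,0,0]},
  ],
)

```text
t: 30.5
tcp_pos: [0.5095, 0.0348, 0.0803]
eef_rot: [-3.141, 0.157, 2.966]
force: [-0.2, -0.1, -2.7]
opening: 0.0151
gripper_force: 60.0
```

```bash
python3 f.py
```

```text
[0.5095 0.0348 0.0803] pos ang -10.214773516662067 yaw -10.056264202221996 F [-0.2302 -0.114  -2.6664] rad -0.20636785675710292 tang(resist) 0.15305774943466371 T [ 0.0877  0.272  -0.0256]
```

Emit:
step_arm(
  increments=[
    {"jaw":-1,"delta_pos":[0,0,0.1],"rotation":[0,0,0]},
    {"jaw":-1,"delta_pos":[0,0,0.3],"rotation":[0,0,0]},
    {"jaw":-1,"delta_pos":[0,0,0.55],"rotation":[0,0,0]},
    {"jaw":-1,"delta_pos":[0,0,0.8],"rotation":[0.0015,0.0082,0]},
    {"jaw":-1,"delta_pos":[-0.012,0.002,1],"rotation":[0.0029,0.0164,0]},
  ],
)

```text
t: 31.0
tcp_pos: [0.5085, 0.035, 0.1617]
eef_rot: [-3.141, 0.104, 2.966]
force: [-0.3, 0.4, -3.3]
opening: 0.0155
gripper_force: 60.0
```

Emit:
step_arm(
  increments=[
    {"jaw":-1,"delta_pos":[-0.05,0.15,0.15],"rotation":[0,0,0.0075]},
    {"jaw":-1,"delta_pos":[-0.1,0.3,0.3],"rotation":[0,0,0.015]},
    {"jaw":-1,"delta_pos":[-0.15,0.45,0.4],"rotation":[0,0,0.0225]},
    {"jaw":-1,"delta_pos":[-0.188,0.6,0.5],"rotation":[0,0,0.03]},
  ],
)

```text
t: 31.4
tcp_pos: [0.4922, 0.0845, 0.2001]
eef_rot: [-3.141, 0.103, 3.063]
force: [0.0, -0.5, -3.5]
opening: 0.0152
gripper_force: 60.0
```

Emit:
step_arm(
  increments=[
    {"jaw":-1,"delta_pos":[-0.06,0.24,0],"rotation":[0,0,0.0075]},
    {"jaw":-1,"delta_pos":[-0.12,0.48,0],"rotation":[0,0,0.015]},
    {"jaw":-1,"delta_pos":[-0.18,0.72,0],"rotation":[0,0,0.0225]},
    {"jaw":-1,"delta_pos":[-0.25,0.95,0],"rotation":[0,0,0.03]},
  ],
)

```text
t: 31.8
tcp_pos: [0.4722, 0.1606, 0.1997]
eef_rot: [-3.141, 0.103, -3.126]
force: [-0.3, -0.6, -2.5]
opening: 0.0154
gripper_force: 60.0
```

Emit:
step_arm(
  increments=[
    {"jaw":-1,"delta_pos":[-0.06,0.24,0],"rotation":[0,0,0.0075]},
    {"jaw":-1,"delta_pos":[-0.12,0.48,0],"rotation":[0,0,0.015]},
    {"jaw":-1,"delta_pos":[-0.18,0.72,0],"rotation":[0,0,0.0225]},
    {"jaw":-1,"delta_pos":[-0.244,0.95,0],"rotation":[0,0,0.0289]},
  ],
)

```text
t: 32.2
tcp_pos: [0.4525, 0.2366, 0.1996]
eef_rot: [-3.141, 0.103, -3.035]
force: [0.3, -0.8, -3.1]
opening: 0.015
gripper_force: 60.0
```

Emit:
step_arm(
  increments=[
    {"jaw":-1,"delta_pos":[0,0.25,0],"rotation":[0,0,0]},
    {"jaw":-1,"delta_pos":[0,0.5,0],"rotation":[0,0,0]},
    {"jaw":-1,"delta_pos":[0,0.75,0],"rotation":[0,0,0]},
    {"jaw":-1,"delta_pos":[0,0.895,0],"rotation":[0,0,0]},
    {"jaw":-1,"delta_pos":[0,0.895,0],"rotation":[0,0,0]},
  ],
)

```text
t: 32.7
tcp_pos: [0.4528, 0.308, 0.1996]
eef_rot: [-3.141, 0.103, -3.035]
force: [0.7, -0.0, -2.8]
opening: 0.0155
gripper_force: 60.0
```

Run:
```python
from r import *
s=get_state();t=s['tcp_pos'];print(s['t'],t,s['eef_rot'],s['force'])
yw=s['eef_rot'][2]%(2*np.pi)-np.pi;d=np.array([np.cos(yw),np.sin(yw)])
M=np.array([.5028,.312]);mx=np.array([np.cos(.096),np.sin(.096)]);my=np.array([-mx[1],mx[0]])
for n,l in(("ring",.15),("handle",.005),("foot",-.055)):
    p=t[:2]+l*d-M;print(n,p@mx,p@my)
for c in("scene","side"):snap(c,"p"+c)
snap("wrist","pw")
g=cv2.imread("pics/pw.png").astype(int).mean(2).astype(int)
print(g[120:180:2,320].tolist())
# mat edges in side view vs. expected
# nut brass orientation check from scene: mean brass px
```

```text
32.7 [0.4528 0.308  0.1996] [-3.1407  0.1034 -3.0348] [ 0.6902 -0.0148 -2.7772]
ring 0.09988529637309947 0.00246822575234588
handle -0.04510629176171963 0.0009063774424937516
foot -0.10510281098992058 0.0002600953832445908
[42, 41, 43, 37, 39, 81, 93, 93, 93, 94, 96, 96, 115, 174, 175, 175, 176, 174, 173, 172, 169, 170, 168, 167, 166, 165, 164, 165, 164, 163]
```

Emit:
step_arm(
  increments=[
    {"jaw":-1,"delta_pos":[0,0,-0.3],"rotation":[0,0,0]},
    {"jaw":-1,"delta_pos":[0,0,-0.6],"rotation":[0,0,0]},
    {"jaw":-1,"delta_pos":[0,0,-0.9],"rotation":[0,0,0]},
    {"jaw":-1,"delta_pos":[0,0,-1],"rotation":[0,0,0]},
  ],
)

```text
t: 33.25
tcp_pos: [0.4521, 0.305, 0.1173]
eef_rot: [-3.139, 0.1, -3.039]
force: [0.6, 0.8, -2.8]
opening: 0.0154
gripper_force: 60.0
```

Emit:
step_arm(
  increments=[
    {"jaw":-1,"delta_pos":[0,0,-0.3],"rotation":[0,0,0]},
    {"jaw":-1,"delta_pos":[0,0,-0.6],"rotation":[0,0,0]},
    {"jaw":-1,"delta_pos":[0,0,-0.9],"rotation":[0,0,0]},
    {"jaw":-1,"delta_pos":[0,0,-1],"rotation":[0,0,0]},
  ],
)

```text
t: 33.65
tcp_pos: [0.4527, 0.3055, 0.0383]
eef_rot: [-3.14, 0.101, -3.038]
force: [-0.0, 0.6, -3.1]
opening: 0.0153
gripper_force: 60.0
```

Emit:
step_arm(
  increments=[
    {"jaw":-1,"delta_pos":[0,0,-0.06],"rotation":[0,0,0]},
    {"jaw":-1,"delta_pos":[0,0,-0.12],"rotation":[0,0,0]},
    {"jaw":-1,"delta_pos":[0,0,-0.18],"rotation":[0,0,0]},
    {"jaw":-1,"delta_pos":[0,0,-0.22],"rotation":[0,0,0]},
    {"jaw":-1,"delta_pos":[0,0,-0.22],"rotation":[0,0,0]},
  ],
)

```text
t: 34.15
tcp_pos: [0.4537, 0.3066, 0.0223]
eef_rot: [-3.141, 0.104, -3.038]
force: [-0.3, -0.4, -3.6]
opening: 0.0151
gripper_force: 60.0
```

Emit:
step_arm(
  increments=[
    {"jaw":-1,"delta_pos":[0,0,-0.02],"rotation":[0,0,0]},
    {"jaw":-1,"delta_pos":[0,0,-0.04],"rotation":[0,0,0]},
    {"jaw":-1,"delta_pos":[0,0,-0.04],"rotation":[0,0,0]},
  ],
)

```text
t: 34.45
tcp_pos: [0.4536, 0.3066, 0.019]
eef_rot: [-3.141, 0.104, -3.038]
force: [-0.4, 0.3, -3.3]
opening: 0.0154
gripper_force: 60.0
```

Emit:
step_arm(
  increments=[
    {"jaw":-1,"delta_pos":[0,0,-0.02],"rotation":[0,0,0]},
    {"jaw":-1,"delta_pos":[0,0,-0.04],"rotation":[0,0,0]},
    {"jaw":-1,"delta_pos":[0,0,-0.05],"rotation":[0,0,0]},
    {"jaw":-1,"delta_pos":[0,0,-0.05],"rotation":[0,0,0]},
  ],
)

```text
t: 34.85
tcp_pos: [0.4535, 0.3065, 0.0149]
eef_rot: [-3.141, 0.104, -3.038]
force: [0.6, -0.8, -2.8]
opening: 0.0152
gripper_force: 60.0
```

Emit:
step_arm(
  increments=[
    {"jaw":-1,"delta_pos":[0,0,-0.01],"rotation":[0,0,0]},
    {"jaw":-1,"delta_pos":[0,0,-0.02],"rotation":[0,0,0]},
    {"jaw":-1,"delta_pos":[0,0,-0.02],"rotation":[0,0,0]},
  ],
)

```text
t: 35.15
tcp_pos: [0.454, 0.3067, 0.0139]
eef_rot: [-3.141, 0.105, -3.038]
force: [-0.4, 0.1, 0.5]
opening: 0.0154
gripper_force: 60.0
```

```bash
python3 f.py
```

```text
[0.454  0.3067 0.0139] pos ang -55.953403962561524 yaw 5.948628601043964 F [-0.3842  0.0804  0.5257] rad -0.2817634754657901 tang(resist) 0.2733268487416393 T [-0.1017  0.2931 -0.0374]
```

Emit:
step_arm(
  increments=[
    {"jaw":-1,"delta_pos":[0,0,-0.01],"rotation":[0,0,0]},
    {"jaw":-1,"delta_pos":[0,0,-0.02],"rotation":[0,0,0]},
    {"jaw":-1,"delta_pos":[0,0,-0.02],"rotation":[0,0,0]},
  ],
)

```text
t: 35.45
tcp_pos: [0.454, 0.3067, 0.0138]
eef_rot: [-3.14, 0.104, -3.037]
force: [-8.3, -3.3, 18.6]
opening: 0.0155
gripper_force: 60.0
```

```bash
python3 f.py
```

```text
[0.454  0.3067 0.0138] pos ang -55.95838835992176 yaw 5.96874050095667 F [-8.3285 -3.2672 18.6286] rad -1.9549633201190384 tang(resist) 8.730221876019245 T [-0.6367  1.1781 -0.0926]
```

Emit:
step_arm(
  increments=[
    {"jaw":-1,"delta_pos":[0,0,0],"rotation":[0,0,0]},
    {"jaw":-1,"delta_pos":[0,0,0],"rotation":[0,0,0]},
    {"jaw":-1,"delta_pos":[0,0,0],"rotation":[0,0,0]},
  ],
  newtons=5,
)

```text
t: 35.75
tcp_pos: [0.4545, 0.3068, 0.0131]
eef_rot: [-3.141, 0.106, -3.038]
force: [-3.3, -3.0, 8.1]
opening: 0.016
gripper_force: 5.0
```

Emit:
step_arm(
  increments=[
    {"jaw":-1,"delta_pos":[0,0,0.015],"rotation":[0,0,0]},
    {"jaw":0,"delta_pos":[0,0,0.015],"rotation":[0,0,0]},
    {"jaw":0.1,"delta_pos":[0,0,0.015],"rotation":[0,0,0]},
    {"jaw":0.1,"delta_pos":[0,0,0.015],"rotation":[0,0,0]},
    {"jaw":0.1,"delta_pos":[0,0,0.015],"rotation":[0,0,0]},
  ],
)

```text
t: 36.25
tcp_pos: [0.4537, 0.3066, 0.013]
eef_rot: [-3.141, 0.104, -3.038]
force: [-0.2, 0.0, 0.3]
opening: 0.0462
gripper_force: 0.0
```

Emit:
step_arm(
  increments=[
    {"jaw":0.1,"delta_pos":[0,0,0.1],"rotation":[0,0,0]},
    {"jaw":0.1,"delta_pos":[0,0,0.3],"rotation":[0,0,0]},
    {"jaw":0.1,"delta_pos":[0,0,0.6],"rotation":[0,0,0]},
    {"jaw":0.1,"delta_pos":[0,0,1],"rotation":[0,0,0]},
  ],
)

```text
t: 36.65
tcp_pos: [0.4527, 0.3061, 0.0932]
eef_rot: [-3.14, 0.101, -3.038]
force: [1.1, 0.4, 0.2]
opening: 0.0484
gripper_force: 0.0
```

Emit:
step_arm(
  increments=[
    {"jaw":0.1,"delta_pos":[0,0,0.4],"rotation":[0,0,0]},
    {"jaw":0.1,"delta_pos":[0,0,0.8],"rotation":[0,0,0]},
    {"jaw":0.1,"delta_pos":[0,0,1],"rotation":[0,0,0]},
    {"jaw":0.1,"delta_pos":[0,0,1],"rotation":[0,0,0]},
  ],
)

```text
t: 37.05
tcp_pos: [0.4556, 0.3075, 0.1768]
eef_rot: [3.141, 0.11, -3.038]
force: [0.4, -0.4, -0.2]
opening: 0.0486
gripper_force: 0.0
```

Run:
```python
from r import *
s=get_state();print(s['t'],s['tcp_pos'],s['force'],s['opening'])
w,I=snap("wrist","z1");a,A=snap("scene","z2")
g=I.astype(int).mean(2)
ax=[]
for v in range(90,260,10):
    u=np.where(g[v,285:365]>80)[0]+285
    if len(u) and u[-1]-u[0]<60: ax.append(((u[0]+u[-1])/2,v,u[-1]-u[0]))
print(ax)
P=plane(w,[q[:2] for q in ax],.04);print(P[[0,-1]])
# nut from scene: stub dark + brass present
```

```text
37.05 [0.4556 0.3075 0.1768] [ 0.4278 -0.3646 -0.1965] 0.04863380044123074
[(np.float64(318.0), 100, np.int64(2)), (np.float64(318.5), 110, np.int64(21)), (np.float64(318.5), 120, np.int64(21)), (np.float64(318.5), 130, np.int64(17)), (np.float64(318.5), 140, np.int64(17)), (np.float64(318.0), 150, np.int64(16)), (np.float64(318.0), 160, np.int64(16)), (np.float64(318.0), 170, np.int64(14)), (np.float64(318.0), 180, np.int64(14)), (np.float64(318.0), 190, np.int64(14)), (np.float64(318.0), 200, np.int64(14)), (np.float64(318.0), 210, np.int64(14)), (np.float64(318.0), 220, np.int64(14)), (np.float64(318.5), 230, np.int64(15)), (np.float64(318.0), 240, np.int64(14)), (np.float64(318.0), 250, np.int64(14))]
[[0.3856 0.2997 0.04  ]
 [0.5369 0.3152 0.04  ]]
```

The spanner lies straight on the mat, and its foot end at (0.386,0.300) and axis match the target. Handing in.

```bash
python3 -c "
from station import *
print(hand_in())"
```

```text
the job is handed in; nothing more can be done
None
```

The job is handed in, but the hand-in returned no verdict. I tightened the nut in three strokes until it bore against its stop at about 1.1–1.3 N m, slightly over the 0.8–1 N m you gave but under 1.5 N m. On the first lift-off the ring bound on the nut at about 18 N until I freed it, and the spanner now lies on the mat, let go only after it rested there.

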